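# Put the tape rolls away in the sawdust-proof store

### The job

Open the tape store: lift the yellow dust plug out of its loading bay and set it in the white tray. Then stow every roll of tape on the spindle rack, one at a time: slide it up off its spindle, lay it flat in the bay, slide the red-knobbed pusher all the way to its end so the roll is wholly inside the clear tunnel, and let go so that the pusher snaps back home by itself. Last, close the store: stand the plug flat on the floor of the bay again, between the curbs; do not knock over or shift the paint jar or the blue cup.

Things in the scene. Friction and masses are not known exactly. Their poses are not given: they have to be found in the camera images.
- lane: Tape store, fixed to the table: plywood base 440 x 100 mm, 18 mm thick. Origin on the table, under the middle of the pusher's face when that is home; x is the way the pusher slides, z up; lane floor at z = 18 mm. Behind the bay (x 0 to -130 mm) two rails, 20 mm above the lane floor, 82 mm over their outsides, flank the pusher; a 22 mm high block ends it.
- lane_bay (a point): Middle of the loading bay's floor; axes as the lane's. The bay, open above, is 72 mm long (from the pusher's home face to the tunnel's mouth) and 60 mm wide between curbs 6 mm high, 8 mm thick. A roll lies in it clear of both ends if its middle is within 10 mm of this point along the lane. Fingertips 6 mm or more above the floor can straddle the curbs.
- lane_mouth (a point): Middle of the tunnel's mouth, on the lane floor, 36 mm beyond the bay's middle; axes as the lane's. The tunnel of clear plastic runs 220 mm on from here, 62 mm wide and 44 mm high inside, the top of its roof 66 mm above the table. It takes four rolls in a row; each new roll pushes the earlier ones on.
- pusher (a joint): Travel of the grey spring pusher, m: 0 = home, 0.080 = its end stop, moving along the lane's +x. The spring pulls it home with 3 N at the start and 7 N at the end; a row of rolls adds up to 2 N. Let go, it snaps back in a fraction of a second.
- pusher_grip (a point): Point to hold on the pusher's red knob, an upright round post 18 mm across: on its axis, 18 mm below its top, 66 mm above the table. The grey slab at the post's foot is 26 mm below this point, 52 mm wide, and reaches 50 mm ahead to the pushing face (which rises 10 mm above the slab) and 30 mm back. Moves with the pusher; axes as the lane's.
- rack: Spindle rack: a wooden board 200 x 200 x 18 mm fixed to the table, with four upright dowels 16 mm thick standing 52 mm above the board at x, y = +-55 mm. Origin: middle of its underside. Some spindles are empty.
- roll_blue: Blue roll of tape, a wound ring 50 mm across and 36 mm wide with a 26 mm bore, about 60 g; it starts flat on the rack with a spindle through it. Origin: centre of its underside, z up along the bore when it lies flat. May be absent (then there is no reading).
- roll_green: Green roll of tape, a wound ring 50 mm across and 36 mm wide with a 26 mm bore, about 60 g; it starts flat on the rack with a spindle through it. Origin: centre of its underside, z up along the bore when it lies flat. May be absent (then there is no reading).
- roll_cream: Cream roll of tape, a wound ring 50 mm across and 36 mm wide with a 26 mm bore, about 60 g; it starts flat on the rack with a spindle through it. Origin: centre of its underside, z up along the bore when it lies flat. May be absent (then there is no reading).
- roll_orange: Orange roll of tape, a wound ring 50 mm across and 36 mm wide with a 26 mm bore, about 60 g; it starts flat on the rack with a spindle through it. Origin: centre of its underside, z up along the bore when it lies flat. May be absent (then there is no reading).
- plug: Dust plug: a yellow block 58 mm along its x, 50 mm along its y, 30 mm high, with a pale wooden grip centred on top, 40 mm along x, 16 mm thick along y, 30 mm high (60 mm in all); about 80 g. Starts standing flat in the loading bay, x along the lane; either way round is good. Its grip is too tall for the tunnel. Origin: middle of its underside.
- tray: White plastic tray, open above, loose on the table: 170 mm along x, 120 mm along y, 28 mm high, walls and floor 4 mm. Origin: middle of its underside.
- paint_jar: Bystander: red paint jar with a white cap, 60 mm across, 85 mm high, loose. Origin: middle of its underside.
- water_mug: Bystander: blue cup, 76 mm across, 90 mm high, loose. Origin: middle of its underside.
Mind the look-alikes: they are no part of the job. What is meant by the roll_green is not pink, and is the larger of those in its own colour. Leave any pink look-alike of the roll_orange alone.

How it is judged:
On the way, in this order (a step that is already met when the one before it is completed fails the run):
1. the dust plug is in the white tray (x of plug in the frame of tray between -0.075 and 0.075 m and y of plug in the frame of tray between -0.05 and 0.05 m and z of plug in the frame of tray between -0.005 and 0.04 m), for 0.2 s.
2. the pusher is at its end, with a roll wholly inside the tunnel (value of joint pusher above 0.074 m and ((x of roll_blue in the frame of lane between 0.098 and 0.29 m and y of roll_blue in the frame of lane between -0.02 and 0.02 m and z of roll_blue in the frame of lane between 0.005 and 0.035 m) or (x of roll_green in the frame of lane between 0.098 and 0.29 m and y of roll_green in the frame of lane between -0.02 and 0.02 m and z of roll_green in the frame of lane between 0.005 and 0.035 m) or (x of roll_cream in the frame of lane between 0.098 and 0.29 m and y of roll_cream in the frame of lane between -0.02 and 0.02 m and z of roll_cream in the frame of lane between 0.005 and 0.035 m) or (x of roll_orange in the frame of lane between 0.098 and 0.29 m and y of roll_orange in the frame of lane between -0.02 and 0.02 m and z of roll_orange in the frame of lane between 0.005 and 0.035 m))), for 0.05 s.
3. the pusher is let go and snaps back by itself (faster than 0.1 m/s) (velocity of joint pusher below -0.1 m/s).
4. the pusher is home again (value of joint pusher below 0.005 m), for 0.1 s.
At the end, for the whole second after the job is handed in: Every roll present lies flat in the tunnel, its middle at least 26 mm past the mouth (wholly inside); the plug stands upright on the bay's floor (middle within 12 mm of the lane's middle line, 24 to 54 mm ahead of the pusher's home face); pusher within 5 mm of home; all at rest (x of roll_blue in the frame of lane between 0.098 and 0.29 m and y of roll_blue in the frame of lane between -0.02 and 0.02 m and z of roll_blue in the frame of lane between 0.005 and 0.035 m and linear speed of each of roll_blue, roll_green, roll_cream, roll_orange, plug below 0.02 m/s and x of roll_green in the frame of lane between 0.098 and 0.29 m and y of roll_green in the frame of lane between -0.02 and 0.02 m and z of roll_green in the frame of lane between 0.005 and 0.035 m and x of roll_cream in the frame of lane between 0.098 and 0.29 m and y of roll_cream in the frame of lane between -0.02 and 0.02 m and z of roll_cream in the frame of lane between 0.005 and 0.035 m and x of roll_orange in the frame of lane between 0.098 and 0.29 m and y of roll_orange in the frame of lane between -0.02 and 0.02 m and z of roll_orange in the frame of lane between 0.005 and 0.035 m and x of plug in the frame of lane between 0.024 and 0.054 m and y of plug in the frame of lane between -0.012 and 0.012 m and z of plug in the frame of lane between 0.01 and 0.0225 m and angle between plug's own z axis and vertical below 0.1 rad and value of joint pusher below 0.005 m); the robot touches nothing.
It fails at once if the paint jar is knocked over or shifted by more than 4 cm (angle between paint_jar's own z axis and vertical above 0.5 rad or distance of paint_jar from where it was at the start of the episode above 0.04 m).
It fails at once if the blue cup is knocked over or shifted by more than 4 cm (angle between water_mug's own z axis and vertical above 0.5 rad or distance of water_mug from where it was at the start of the episode above 0.04 m).
Of roll_blue, roll_green, roll_cream, roll_orange only 2 to 4 are there at a start; the rules pass over those that are not, and their reading is None.
At some moment in a run one of tray, plug may be knocked a few centimetres aside while the robot is not near it.
It also fails if it takes over 210 s, if anything falls off the work surface, if the arm or the gripper's body presses on something with over 40 N, if the wrist force passes 120 N, or if a joint passes its speed limit or range.

### The arm

A 7-joint arm with a two-finger parallel gripper is mounted at the origin on the work surface. World frame = base frame: x ahead of the robot, y to its left, z up, the work surface at z = 0. Lengths are in m, angles in rad, forces in N, time in s.
With the tool pointing down it reaches from about 0.4 to 0.875 m from the base axis. Payload 19.3 kg.
Tool frame: the origin (TCP) lies on the centre line of the jaws, within the pads' length; the fingertips stand 8 mm ahead of it and the grasp point (between the pads) lies 11 mm behind it (bot.tip_extent is the distance from the TCP to the fingertips, in m); x points along the fingers, y is the direction in which the jaws open and shut, and the axes are right-handed (so a half turn about x gives the same grasp; the last joint's range is limited). The gripper opens to 85 mm and grips with 20 to 120 N. Pads are 22 mm wide; open, the fingers measure 114 mm over their backs; the gripper's body (76 mm by 85 mm) begins 54 mm behind the grasp point. The pads swing forward as they close: fully open they stand 13 mm farther back than shut.
Start: joints at [-1.297, 0.521, -0.036, 1.599, 0.021, 1.021, -0.113], TCP at [0.211, 0.588, 0.239] pointing down, gripper open.
Joint ranges: [-2.91, 2.91], [-0.3, 2.13], [-1.5, 1.42], [0.17, 2.43], [-1.26, 4.41], [0.16, 1.93], [-2.52, 2.52]. Speed limits (rad/s): [1.89, 1.89, 2.39, 2.39, 3.01, 3.01, 3.01].

### API

Orientations are given as [roll, pitch, yaw] about the fixed x, y, z axes, in that order (R = Rz(yaw) Ry(pitch) Rx(roll)).
In Python, from workcell import sensors, imaging, order, bot gives the robot as it stands.
- The arm moves only by the tool arm_command, never from a script. Its argument "commands" is a list of rows, each an object of numbers: "dx", "dy", "dz": the shift along the tool's x, y, z in cm; "twist": the turn about the tool's x in rad. A call has 1 to 12 rows; each row is the pose to reach, as a shift and turn from the pose measured when the call began, along the tool's axes at that moment; what a row does not reach only later rows make up. A row lasts 1/12 s, in which the tool goes at most 41.7 mm and 7.16 degrees, less where a joint would pass 70% of its speed; a pose out of reach is approached as far as the arm can. A call with a gripper value outside its range is refused whole. "grip" is the closure, from -1 (fully open) to 1 (shut), set as the call begins (left out, the last holds). The fingers move at their own pace and stop on an object; "squeeze" is the grip in N (left out, the last holds). Time passes only in rows, so rows that repeat a pose let the fingers close. It gives the time, the measured TCP pose, the force and the opening at its end, in the units of the state.
- sensors.observe(): the state, without advancing time (a new reading comes with each control period).
- imaging.grab_frame(name): name is "scene" or "top"; returns the picture (480x640x3 uint8, red, green, blue); there is no depth.
- imaging.camera_info(name): a dict with "fx", "fy", "cx", "cy" (pixels), "origin" and "attitude" of the camera in the world. Camera axes: x right, y down, z forward; pixel columns grow to the right and rows downward; lengths in m; the calibration is good to about 2 mm. A picture is of the moment at which its call begins. camera_info takes no time and is no camera call.
- order.job_done(): hands the job in, once; it reports no verdict.
The state is a dict: "clock": time; "qpos": joint angles; "qd": joint speeds; "joint_efforts": joint torques, N m; "position": TCP position; "tool_rot": TCP orientation; "force": force on the tool from outside, world axes, zero at the start; "moment": the same for the moment, N m; "grip_width": finger opening in m.
Only numpy, scipy, OpenCV 4.12 (cv2) and the standard library are available. Lean on these libraries where they do the work, as an engineer would, in place of code of your own. Each camera call takes 0.05 s, during which the arm holds its last target.

## Working session

There is one attempt and no reset: what is moved stays moved. The work goes in short steps, Python scripts to look and compute and a tool call to move; the robot and the scene stay as the last step left them, time stands still between calls to the robot, and variables do not carry over. Pictures are saved under pics/ and viewed, and the job is handed in when it is done.

Besides the shell and the picture viewer there is one more tool, called after ">>>" as name(argument=value, ...), one argument or row to a line, values as JSON. arm_command: Moves the arm, as the interface text tells. Its arguments: {"type":"object","properties":{"commands":{"type":"array"},"grip":{"type":"number"},"squeeze":{"type":"number"}},"required":["commands"]}

```bash
ls; mkdir -p pics
python3 - <<'E'
from workcell import sensors, imaging, order, bot
import cv2
s=sensors.observe(); print(s)
print(bot, [a for a in dir(bot) if a[0]!='_'])
for n in ("scene","top"):
    print(imaging.camera_info(n))
    f=imaging.grab_frame(n); cv2.imwrite(f"pics/{n}0.png",f[:,:,::-1])
E
```

```text
pics
{'clock': 0.0, 'qpos': array([-1.29716392,  0.52201628, -0.03632072,  1.59994645,  0.02121886,
        1.02108677, -0.11282638]), 'qd': array([-0.00117421,  0.00059419, -0.00117968, -0.00116114,  0.00107346,
       -0.0010976 , -0.00087408]), 'joint_efforts': array([ 4.25470616e-04, -9.27119350e+01,  1.97965711e+00, -3.69921362e+01,
        1.77521200e-02,  8.31262587e-03, -1.29710608e-05]), 'position': array([0.21062679, 0.58812771, 0.23874643]), 'tool_rot': array([-1.4831785 ,  1.56972496, -1.82704431]), 'force': array([ 0.13677959, -0.40249978,  0.22360711]), 'moment': array([-0.01050251, -0.02718235, -0.00353823]), 'grip_width': 0.08496607706568958}
<Robot object at 0x7f75a0203a10> ['IKError', 'tip_extent']
{'fx': 481.6654280567305, 'fy': 481.6654280567305, 'cx': 317.10844929696196, 'cy': 229.60160560457737, 'origin': array([1.18279473, 0.78091929, 0.71299607]), 'attitude': array([-2.13449987, -0.00882874,  2.41286335])}
{'fx': 619.0134444810079, 'fy': 619.0134444810079, 'cx': 321.6574248400744, 'cy': 234.71582332337516, 'origin': array([0.31428229, 0.06031155, 1.73033964]), 'attitude': array([-3.00685153, -0.00569828, -1.57458236])}
```

View pics/scene0.png

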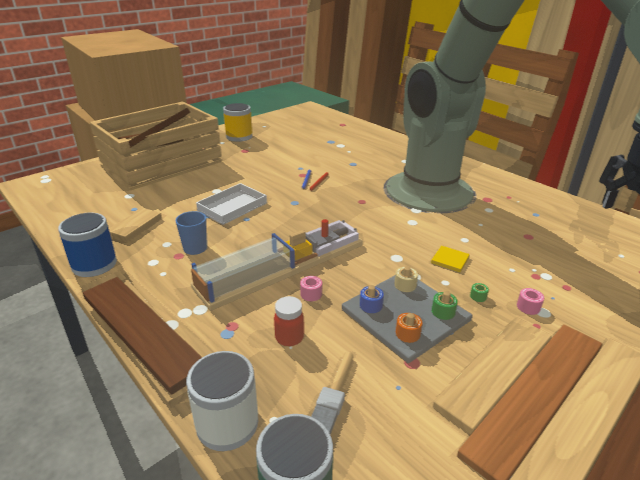

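View pics/top0.png

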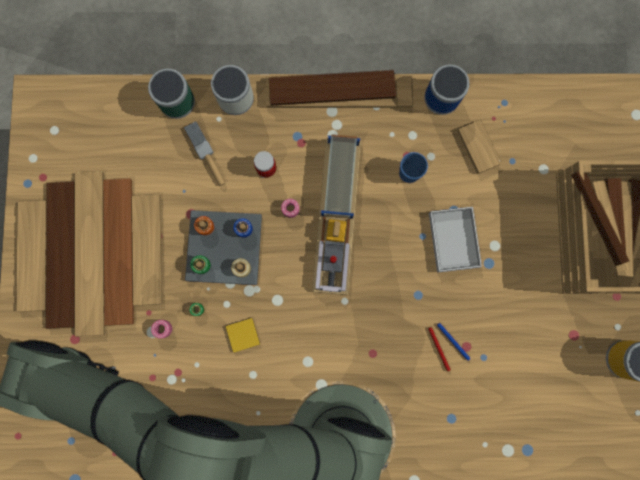

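```bash
cat > h.py <<'E'
import numpy as np, cv2
from scipy.spatial.transform import Rotation as R
from workcell import sensors, imaging, order, bot
def cam(n):
    c=imaging.camera_info(n); M=R.from_euler('xyz',c['attitude']).as_matrix(); return c,M
def p2w(n,u,v,z):
    c,M=cam(n); d=M@np.array([(u-c['cx'])/c['fx'],(v-c['cy'])/c['fy'],1]); o=np.array(c['origin'])
    return o+d*(z-o[2])/d[2]
def w2p(n,p):
    c,M=cam(n); q=M.T@(np.asarray(p)-c['origin']); return np.array([c['fx']*q[0]/q[2]+c['cx'],c['fy']*q[1]/q[2]+c['cy']])
def crop(f,u0,v0,u1,v1,k,name):
    g=cv2.resize(f[v0:v1,u0:u1],None,fx=k,fy=k,interpolation=cv2.INTER_CUBIC); cv2.imwrite(name,g[:,:,::-1])
def tool():
    s=sensors.observe(); return np.array(s['position']),R.from_euler('xyz',s['tool_rot']).as_matrix(),s
E
python3 - <<'E'
from h import *
f=cv2.imread('pics/top0.png')[:,:,::-1]
crop(f,170,190,310,295,5.7,'pics/rack_c.png')
crop(f,300,125,400,300,3.4,'pics/lane_c.png')
p,M,s=tool(); print(p,M)
E
```

```text
[0.21060595 0.58817462 0.23880595] [[-2.56227846e-04  3.37098430e-01  9.41469374e-01]
 [-9.12410770e-04  9.41468934e-01 -3.37098521e-01]
 [-9.99999551e-01 -9.45380825e-04  6.63416814e-05]]
```

View pics/rack_c.png

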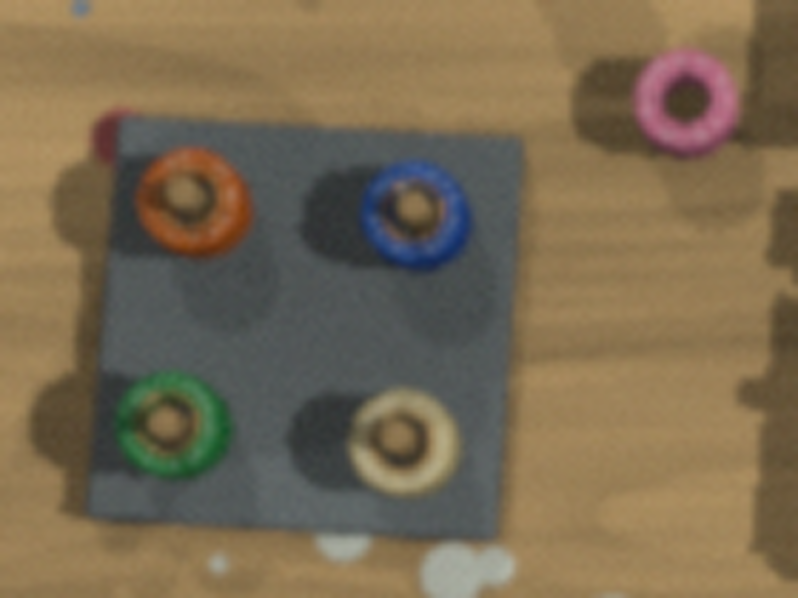

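View pics/lane_c.png

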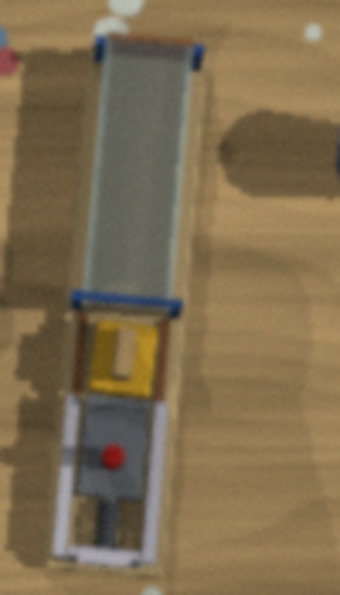

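Run:
```python
from h import *
f=lambda L,z,k,u0,v0:[p2w('top',u0+u/k,v0+v/k,z)[:2].round(4) for u,v in L]
rc=np.array(f([(122,117),(522,135),(498,538),(90,517)],.018,5.7,170,190)); print('rack',rc,rc.mean(0),[np.linalg.norm(rc[i]-rc[i-1]).round(4) for i in range(4)])
for i in range(4):
    d=rc[i]-rc[i-1]; print(np.degrees(np.arctan2(d[1],d[0])).round(2)%90)
print('dowel o,b,g,c',f([(186,195),(416,208),(168,423),(402,437)],.070,5.7,170,190))
print('roll tops',f([(193,203),(416,215),(173,425),(404,442)],.054,5.7,170,190))
print('knob',f([(113,457)],.084,3.4,300,125))
print('grip',f([(126,352)],.078,3.4,300,125))
r=np.array(f([(66,396),(168,403),(157,565),(52,562)],.038,3.4,300,125)); print('rails',r,[np.linalg.norm(r[i]-r[i-1]).round(4) for i in range(4)])
print('arch',f([(72,297),(181,309),(127,303)],.066,3.4,300,125))
print('tunnel end corners',f([(97,40),(203,48)],.066,3.4,300,125))
```

```text
rack [[0.6159 0.4145]
 [0.6064 0.2178]
 [0.4086 0.2276]
 [0.4194 0.4252]] [0.512575 0.321275] [np.float64(0.1968), np.float64(0.1969), np.float64(0.198), np.float64(0.1979)]
86.88
87.23
87.16
86.87
dowel o,b,g,c [array([0.569 , 0.3725]), array([0.5625, 0.2631]), array([0.4604, 0.3785]), array([0.4534, 0.2682])]
roll tops [array([0.5676, 0.372 ]), array([0.5615, 0.265 ]), array([0.4608, 0.3792]), array([0.4523, 0.2693])]
knob [array([0.4708, 0.0194])]
grip [array([0.555 , 0.0084])]
rails [[ 0.5249  0.0561]
 [ 0.5189 -0.0266]
 [ 0.3882 -0.0164]
 [ 0.3908  0.0677]] [np.float64(0.1346), np.float64(0.0829), np.float64(0.1311), np.float64(0.0841)]
arch [array([0.6014, 0.0511]), array([ 0.5914, -0.0363]), array([0.5964, 0.007 ])]
tunnel end corners [array([0.8139, 0.0299]), array([ 0.807 , -0.0565])]
```

Run:
```python
from h import *
f=cv2.imread('pics/top0.png')[:,:,::-1]
crop(f,310,205,365,300,6.2,'pics/lane_d.png')
crop(f,420,195,490,280,7,'pics/tray_c.png')
g=cv2.imread('pics/scene0.png')[:,:,::-1]
crop(g,180,205,370,305,4.2,'pics/lane_s.png')
```

```text
(no output)
```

View pics/lane_d.png

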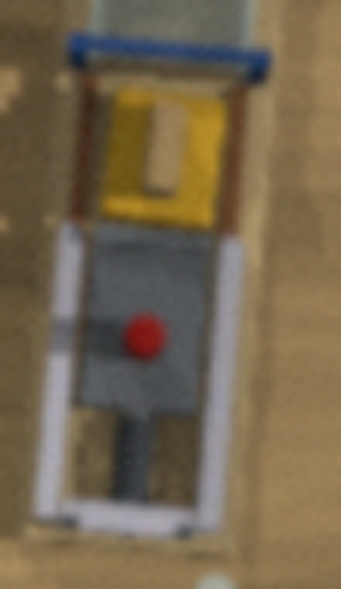

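View pics/tray_c.png

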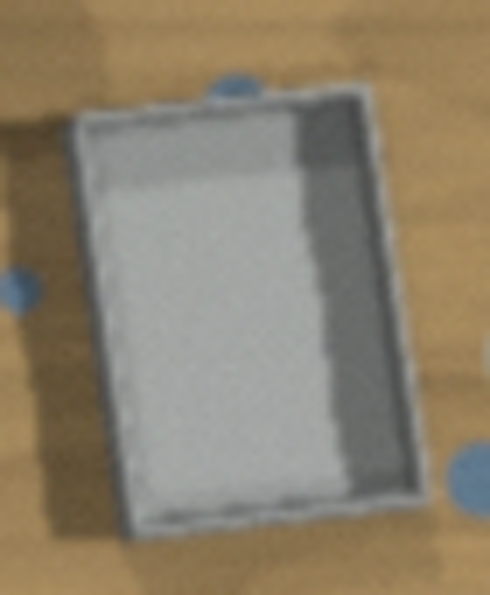

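View pics/lane_s.png

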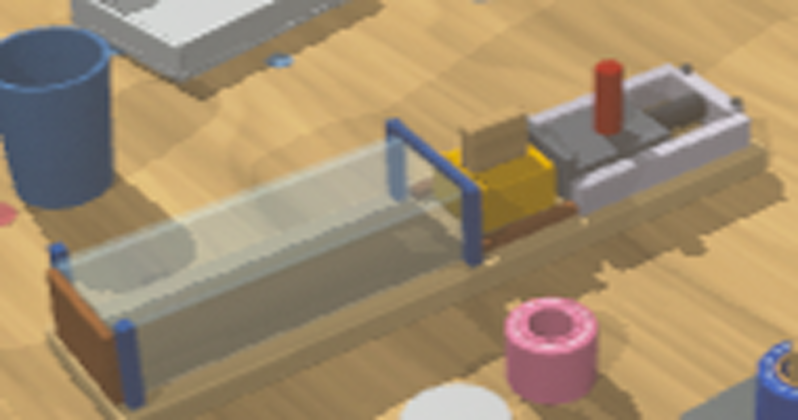

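Run:
```python
from h import *
print(bot.tip_extent)
t=np.array([p2w('top',420+u/7,195+v/7,.028)[:2] for u,v in [(75,118),(368,88),(428,497),(130,538)]]).round(4); print(t,t.mean(0))
print([np.linalg.norm(t[i]-t[i-1]).round(4) for i in range(4)], np.degrees(np.arctan2(*(t[0]-t[3])[::-1])))
print('jar cap',p2w('top',265,159,.085),'mug',p2w('top',413,160,.09),'pink',p2w('top',290,207,.036))
print('scene knob', w2p('scene',[.4708,.0194,.084]), 'seen 325,220.7')
print('scene grip', w2p('scene',[.555,.0084,.078]), 'seen 297.9,234.5')
for n,p in dict(o=(.5704,.3733,.07),b=(.5646,.2635,.07),g=(.4606,.3791,.07),c=(.4548,.2693,.07)).items(): print(n,w2p('scene',p))
g=cv2.imread('pics/scene0.png')[:,:,::-1]
crop(g,340,255,480,360,5.7,'pics/rack_s.png')
```

```text
0.008
[[ 0.6085 -0.255 ]
 [ 0.6203 -0.3725]
 [ 0.4565 -0.3902]
 [ 0.4408 -0.2721]] [ 0.531525 -0.32245 ]
[np.float64(0.1686), np.float64(0.1181), np.float64(0.1648), np.float64(0.1191)] 5.822201562767703
jar cap [0.74605814 0.20376003 0.085     ] mug [ 0.74103128 -0.199204    0.09      ] pink [0.62190814 0.13744739 0.036     ]
scene knob [324.42793734 219.68727363] seen 325,220.7
scene grip [296.00013106 231.67158706] seen 297.9,234.5
o [408.60343434 313.33860786]
b [369.58276265 285.48323046]
g [444.39013716 291.14462303]
c [405.09245536 266.29130764]
```

View pics/rack_s.png

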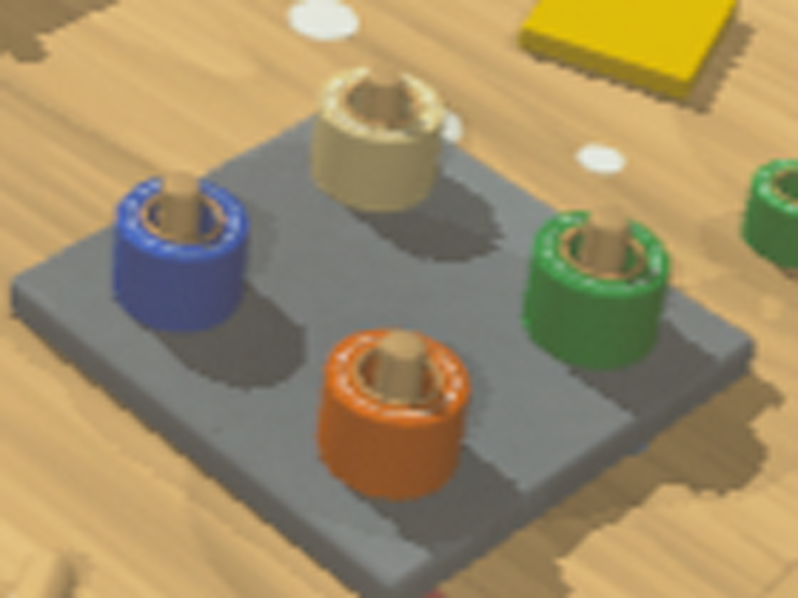

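```bash
cat >> h.py <<'E'
YAW=np.radians(-5.4)
O=np.array([.5206,.0147]); A=np.array([np.cos(YAW),np.sin(YAW)]); B=np.array([-A[1],A[0]])
def lane(x,y): return O+x*A+y*B
def to(xy,z,yaw=YAW):
    p,M,s=tool(); d=(M.T@(np.array([xy[0],xy[1],z])-p))*100
    yd=M[:2,1]; want=np.array([-np.sin(yaw),np.cos(yaw)])
    ang=np.arctan2(yd[0]*want[1]-yd[1]*want[0],yd@want)
    print(f"t={s['clock']:.2f} p={p.round(4)} dx,dy,dz={d.round(2)} twist={-ang:.3f} w={s['grip_width']*1000:.1f} F={np.round(s['force'],1)} tilt={M[2,0]:.5f}")
E
python3 - <<'E'
from h import *
print(lane(.036,0)); to((.5555,.0085),.2)
E
```

```text
[0.55644023 0.0113121 ]
t=0.10 p=[0.2106 0.5882 0.2388] dx,dy,dz=[  3.92 -42.94  52.01] twist=-0.250 w=85.0 F=[-0.3 -0.2 -0.1] tilt=-1.00000
```

>>> arm_command(
  commands=[
    {"dx": 3.9, "dy": -42.9, "dz": 52.0, "twist": -0.25},
    {"dx": 3.9, "dy": -42.9, "dz": 52.0, "twist": -0.25},
    {"dx": 3.9, "dy": -42.9, "dz": 52.0, "twist": -0.25},
    {"dx": 3.9, "dy": -42.9, "dz": 52.0, "twist": -0.25},
    {"dx": 3.9, "dy": -42.9, "dz": 52.0, "twist": -0.25},
    {"dx": 3.9, "dy": -42.9, "dz": 52.0, "twist": -0.25},
    {"dx": 3.9, "dy": -42.9, "dz": 52.0, "twist": -0.25},
    {"dx": 3.9, "dy": -42.9, "dz": 52.0, "twist": -0.25},
    {"dx": 3.9, "dy": -42.9, "dz": 52.0, "twist": -0.25},
    {"dx": 3.9, "dy": -42.9, "dz": 52.0, "twist": -0.25},
    {"dx": 3.9, "dy": -42.9, "dz": 52.0, "twist": -0.25},
    {"dx": 3.9, "dy": -42.9, "dz": 52.0, "twist": -0.25},
  ],
  grip=-1,
)

```text
clock: 1.1
position: [0.4665, 0.1575, 0.2103]
tool_rot: [-1.757, 1.57, -1.85]
force: [0.4, 1.1, -0.1]
grip_width: 0.0858
```

Run:
```python
from h import *
to((.5555,.0085),.2); print(tool()[2]['qpos'].round(2))
```

```text
t=1.10 p=[0.4665 0.1575 0.2103] dx,dy,dz=[  1.04 -14.    10.25] twist=0.001 w=85.8 F=[ 0.4  1.1 -0.1] tilt=-1.00000
[-0.47  0.35  0.03  1.97 -0.01  0.82  1.04]
```

>>> arm_command(
  commands=[
    {"dx": 4.0, "dy": -14.0, "dz": 10.2},
    {"dx": 4.0, "dy": -14.0, "dz": 10.2},
    {"dx": 4.0, "dy": -14.0, "dz": 10.2},
    {"dx": 4.0, "dy": -14.0, "dz": 10.2},
    {"dx": 8.0, "dy": -14.0, "dz": 10.2},
    {"dx": 9.0, "dy": -14.0, "dz": 10.2},
    {"dx": 9.0, "dy": -14.0, "dz": 10.2},
  ],
)

```text
validation failed for argument at $.co...
```

Run:
```python
from h import *
to((.5555,.0085),.062)
g=imaging.grab_frame('scene'); crop(g,190,150,370,290,4.4,'pics/s1.png')
```

```text
t=1.10 p=[0.4665 0.1575 0.2103] dx,dy,dz=[ 14.84 -13.99  10.26] twist=0.001 w=85.8 F=[ 0.4  1.1 -0.1] tilt=-1.00000
```

View pics/s1.png

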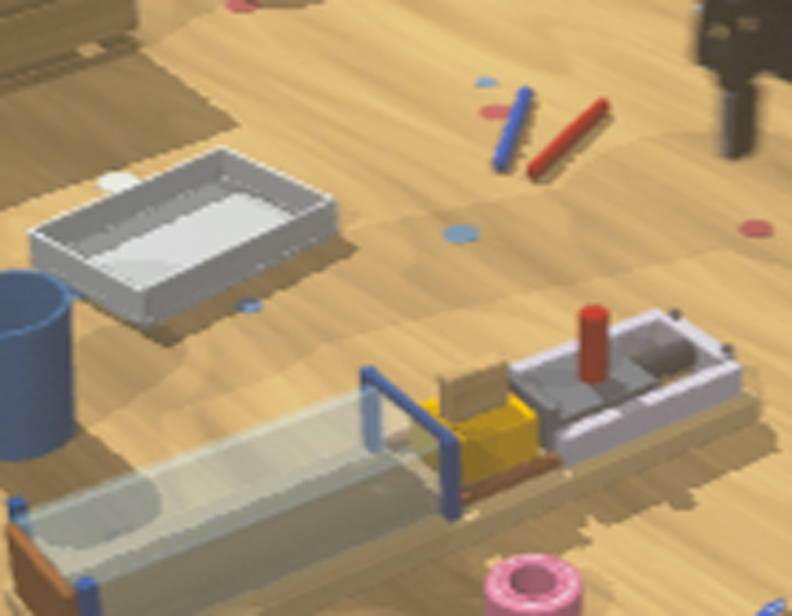

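>>> arm_command(
  commands=[
    {"dx": 4.0, "dy": -14.0, "dz": 10.2, "twist": 0.0},
    {"dx": 4.0, "dy": -14.0, "dz": 10.2, "twist": 0.0},
    {"dx": 4.0, "dy": -14.0, "dz": 10.2, "twist": 0.0},
    {"dx": 4.0, "dy": -14.0, "dz": 10.2, "twist": 0.0},
    {"dx": 8.0, "dy": -14.0, "dz": 10.2, "twist": 0.0},
    {"dx": 9.0, "dy": -14.0, "dz": 10.2, "twist": 0.0},
    {"dx": 9.0, "dy": -14.0, "dz": 10.2, "twist": 0.0},
  ],
)

```text
clock: 1.73
position: [0.5557, -0.0018, 0.1171]
tool_rot: [-2.227, 1.564, -2.331]
force: [-0.3, 0.6, -0.3]
grip_width: 0.0855
```

Run:
```python
from h import *
to((.5555,.0085),.062)
g=imaging.grab_frame('scene'); crop(g,190,150,370,290,4.4,'pics/s2.png')
```

```text
t=1.73 p=[ 0.5557 -0.0018  0.1171] dx,dy,dz=[ 5.5   1.06 -0.11] twist=-0.010 w=85.5 F=[-0.3  0.6 -0.3] tilt=-0.99998
```

View pics/s2.png

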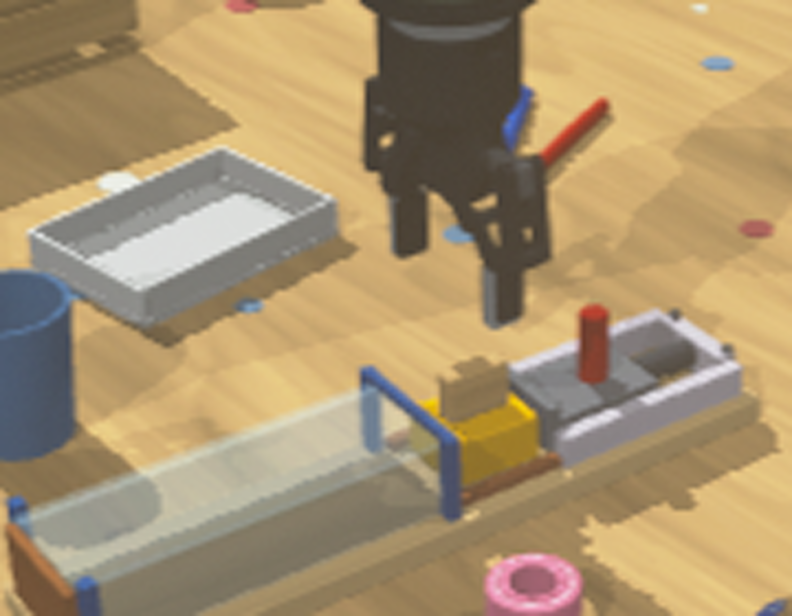

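>>> arm_command(
  commands=[
    {"dx": 1.0, "dy": 1.05, "dz": -0.1, "twist": -0.01},
    {"dx": 2.0, "dy": 1.05, "dz": -0.1, "twist": -0.01},
    {"dx": 3.5, "dy": 1.05, "dz": -0.1, "twist": -0.01},
    {"dx": 4.5, "dy": 1.05, "dz": -0.1, "twist": -0.01},
    {"dx": 4.5, "dy": 1.05, "dz": -0.1, "twist": -0.01},
  ],
)

```text
clock: 2.2
position: [0.5553, 0.0107, 0.0727]
tool_rot: [-2.315, 1.564, -2.406]
force: [-0.6, -0.8, -0.5]
grip_width: 0.0852
```

Run:
```python
from h import *
to((.5555,.0085),.062)
g=imaging.grab_frame('scene'); crop(g,190,150,370,290,4.4,'pics/s3.png')
to((.5555,.0085),.062)
```

```text
t=2.20 p=[0.5553 0.0107 0.0727] dx,dy,dz=[ 1.07 -0.22  0.04] twist=0.003 w=85.2 F=[-0.6 -0.8 -0.5] tilt=-0.99998
t=2.25 p=[0.5558 0.0104 0.0736] dx,dy,dz=[ 1.16 -0.19 -0.01] twist=0.003 w=85.2 F=[0.1 0.5 1.2] tilt=-0.99998
```

View pics/s3.png

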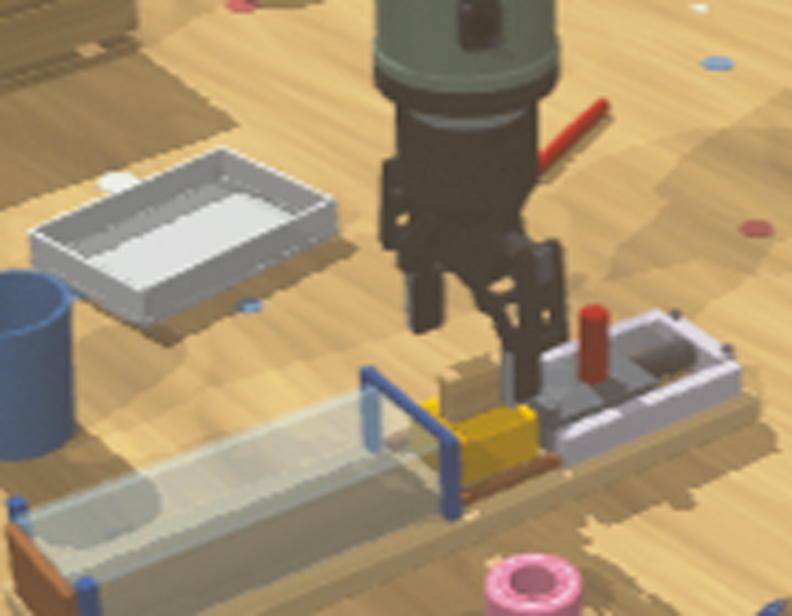

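>>> arm_command(
  commands=[
    {"dx": 0.8, "dy": -0.1, "dz": 0.15, "twist": 0.0},
    {"dx": 1.1, "dy": -0.1, "dz": 0.15, "twist": 0.0},
    {"dx": 1.1, "dy": -0.1, "dz": 0.15, "twist": 0.0},
    {"dx": 1.1, "dy": -0.1, "dz": 0.15, "twist": 0.0},
  ],
)

```text
clock: 2.58
position: [0.5572, 0.0093, 0.0627]
tool_rot: [-2.227, 1.565, -2.318]
force: [-0.1, 1.1, -0.1]
grip_width: 0.0856
```

>>> arm_command(
  commands=[
    {"dx": 0, "dy": 0, "dz": 0, "twist": 0.0},
    {"dx": 0, "dy": 0, "dz": 0, "twist": 0.0},
    {"dx": 0, "dy": 0, "dz": 0, "twist": 0.0},
    {"dx": 0, "dy": 0, "dz": 0, "twist": 0.0},
    {"dx": 0, "dy": 0, "dz": 0, "twist": 0.0},
    {"dx": 0, "dy": 0, "dz": 0, "twist": 0.0},
    {"dx": 0, "dy": 0, "dz": 0, "twist": 0.0},
    {"dx": 0, "dy": 0, "dz": 0, "twist": 0.0},
  ],
  grip=1,
  squeeze=30,
)

```text
clock: 3.25
position: [0.5571, 0.0092, 0.0627]
tool_rot: [-2.234, 1.565, -2.326]
force: [-0.4, 0.3, -0.3]
grip_width: 0.0155
```

Run:
```python
from h import *
to((.5555,.0085),.062)
g=imaging.grab_frame('scene'); crop(g,190,150,370,290,4.4,'pics/s4.png')
```

```text
t=3.25 p=[0.5571 0.0092 0.0627] dx,dy,dz=[ 0.07 -0.09 -0.15] twist=0.003 w=15.5 F=[-0.4  0.3 -0.3] tilt=-0.99998
```

View pics/s4.png

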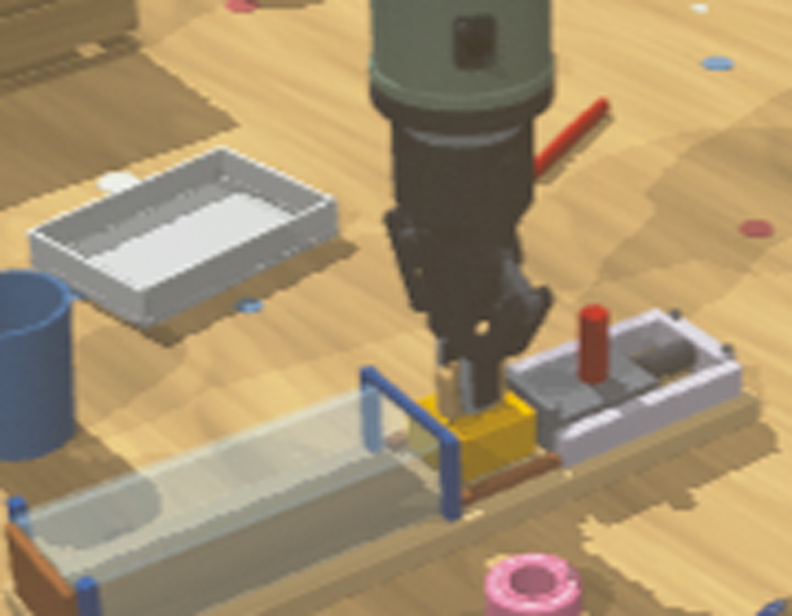

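>>> arm_command(
  commands=[
    {"dx": -4, "dy": 0, "dz": 0, "twist": 0.0},
    {"dx": -8, "dy": 0, "dz": 0, "twist": 0.0},
    {"dx": -8, "dy": -3, "dz": 0, "twist": 0.0},
    {"dx": -8, "dy": -7, "dz": 0, "twist": 0.0},
    {"dx": -8, "dy": -11, "dz": 0, "twist": 0.0},
    {"dx": -8, "dy": -15, "dz": 0, "twist": 0.0},
    {"dx": -8, "dy": -19, "dz": 0, "twist": 0.0},
    {"dx": -8, "dy": -23, "dz": 0, "twist": 0.0},
    {"dx": -8, "dy": -27, "dz": 0, "twist": 0.0},
    {"dx": -8, "dy": -31, "dz": 0, "twist": 0.0},
    {"dx": -8, "dy": -31, "dz": 0, "twist": 0.0},
    {"dx": -8, "dy": -31, "dz": 0, "twist": 0.0},
  ],
)

```text
clock: 4.3
position: [0.528, -0.3017, 0.1439]
tool_rot: [-2.222, 1.564, -2.318]
force: [1.5, 1.0, -0.2]
grip_width: 0.0151
```

Run:
```python
from h import *
g=imaging.grab_frame('top'); crop(g,310,150,510,300,4,'pics/t5.png')
to((.5315,-.3225),.052)
```

```text
t=4.35 p=[ 0.5287 -0.2996  0.1439] dx,dy,dz=[ 9.2  -2.21  0.53] twist=0.001 w=15.4 F=[-0.1  0.6 -0.7] tilt=-0.99998
```

View pics/t5.png

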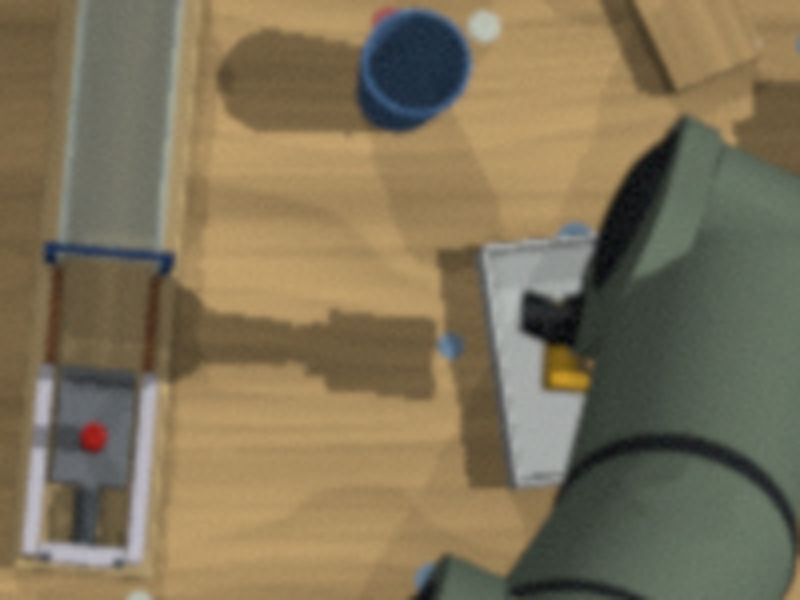

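>>> arm_command(
  commands=[
    {"dx": 3, "dy": -2.2, "dz": 0.5, "twist": 0.0},
    {"dx": 5, "dy": -2.2, "dz": 0.5, "twist": 0.0},
    {"dx": 7, "dy": -2.2, "dz": 0.5, "twist": 0.0},
    {"dx": 8, "dy": -2.2, "dz": 0.5, "twist": 0.0},
    {"dx": 8.6, "dy": -2.2, "dz": 0.5, "twist": 0.0},
    {"dx": 9.1, "dy": -2.2, "dz": 0.5, "twist": 0.0},
    {"dx": 9.1, "dy": -2.2, "dz": 0.5, "twist": 0.0},
    {"dx": 9.1, "dy": -2.2, "dz": 0.5, "twist": 0.0},
  ],
)

```text
clock: 5.02
position: [0.5317, -0.3222, 0.0537]
tool_rot: [-2.193, 1.565, -2.285]
force: [0.2, 0.2, -0.8]
grip_width: 0.015
```

Run:
```python
from h import *
to((.5315,-.3225),.050)
g=imaging.grab_frame('scene'); crop(g,180,150,300,240,5,'pics/s5.png')
```

```text
t=5.02 p=[ 0.5317 -0.3222  0.0537] dx,dy,dz=[ 0.37 -0.03 -0.02] twist=0.002 w=15.0 F=[ 0.2  0.2 -0.8] tilt=-0.99998
```

View pics/s5.png

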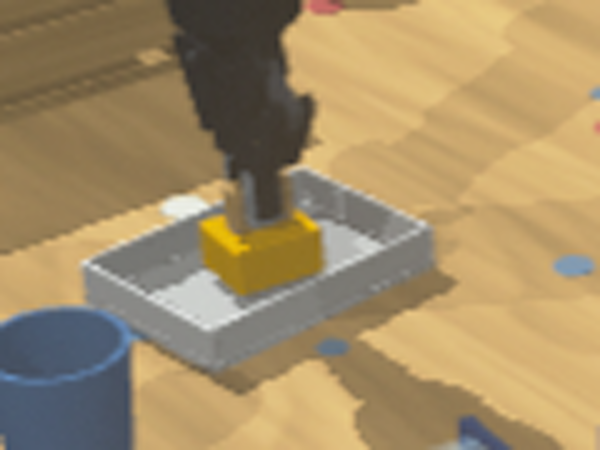

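>>> arm_command(
  commands=[
    {"dx": 0.3, "dy": 0, "dz": 0, "twist": 0.0},
    {"dx": 0.4, "dy": 0, "dz": 0, "twist": 0.0},
    {"dx": 0.4, "dy": 0, "dz": 0, "twist": 0.0},
  ],
)

```text
clock: 5.32
position: [0.5319, -0.3224, 0.05]
tool_rot: [-2.073, 1.565, -2.166]
force: [-0.5, -0.5, 0.1]
grip_width: 0.0153
```

>>> arm_command(
  commands=[
    {"dx": 0, "dy": 0, "dz": 0, "twist": 0.0},
    {"dx": 0, "dy": 0, "dz": 0, "twist": 0.0},
    {"dx": 0, "dy": 0, "dz": 0, "twist": 0.0},
    {"dx": 0, "dy": 0, "dz": 0, "twist": 0.0},
    {"dx": 0, "dy": 0, "dz": 0, "twist": 0.0},
    {"dx": 0, "dy": 0, "dz": 0, "twist": 0.0},
    {"dx": -4, "dy": 0, "dz": 0, "twist": 0.0},
    {"dx": -8, "dy": 0, "dz": 0, "twist": 0.0},
    {"dx": -10, "dy": 0, "dz": 0, "twist": 0.0},
    {"dx": -10, "dy": 4, "dz": 0, "twist": 0.0},
    {"dx": -10, "dy": 8, "dz": 0, "twist": 0.0},
    {"dx": -10, "dy": 12, "dz": 0, "twist": 0.0},
  ],
  grip=-1,
)

```text
clock: 6.32
position: [0.5431, -0.2014, 0.1499]
tool_rot: [-1.906, 1.565, -2.0]
force: [1.2, 0.7, 0.2]
grip_width: 0.0854
```

Run:
```python
from h import *
g=imaging.grab_frame('scene'); crop(g,180,130,300,240,5,'pics/s6.png')
to((.5646,.2635),.16)
```

```text
t=6.37 p=[ 0.5447 -0.1919  0.1495] dx,dy,dz=[-1.07 45.54 -1.93] twist=0.008 w=85.2 F=[ 5.9 10.8  0.1] tilt=-1.00000
```

View pics/s6.png

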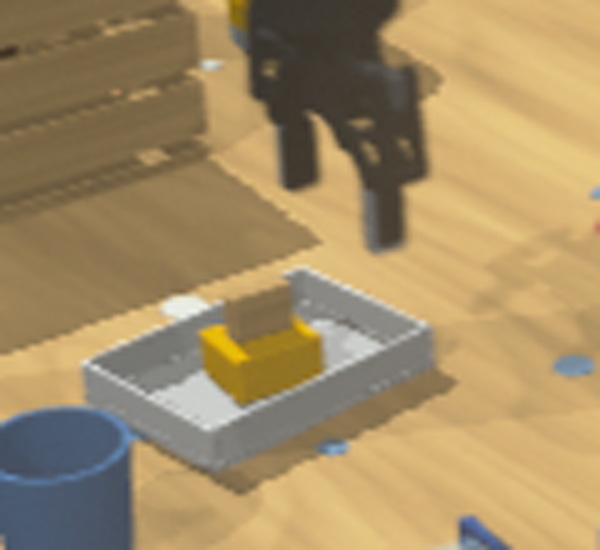

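Run:
```python
from h import *
p=p2w('top',336.25,229,.024); print(p, (p[:2]-O)@A,(p[:2]-O)@B)
k=p2w('top',310+93/4,150+437/4,.084); print(k,(k[:2]-O)@A,(k[:2]-O)@B)
a=p2w('top',310+110/4,150+260/4,.066); print(a,(a[:2]-O)@A,(a[:2]-O)@B)
```

```text
[0.56150868 0.00900111 0.024     ] 0.04126343682960594 -0.0018237513750803368
[0.47123421 0.01938375 0.084     ] -0.0495874836604849 1.7229452596714742e-05
[0.59396702 0.00658861 0.066     ] 0.07380476310114711 -0.0011709464299583636
```

>>> arm_command(
  commands=[
    {"dx": -1, "dy": 4, "dz": -0.2, "twist": 0.0},
    {"dx": -1, "dy": 8, "dz": -0.5, "twist": 0.0},
    {"dx": -1, "dy": 12, "dz": -1, "twist": 0.0},
    {"dx": -1, "dy": 16, "dz": -1, "twist": 0.0},
    {"dx": -1, "dy": 20, "dz": -1, "twist": 0.0},
    {"dx": -1, "dy": 24, "dz": -1, "twist": 0.0},
    {"dx": -1, "dy": 28, "dz": -1.9, "twist": 0.0},
    {"dx": -1, "dy": 32, "dz": -1.9, "twist": 0.0},
    {"dx": -1, "dy": 36, "dz": -1.9, "twist": 0.0},
    {"dx": -1, "dy": 40, "dz": -1.9, "twist": 0.0},
    {"dx": -1, "dy": 43, "dz": -1.9, "twist": 0.0},
    {"dx": -1, "dy": 45.5, "dz": -1.9, "twist": 0.0},
  ],
)

```text
clock: 7.37
position: [0.5643, 0.2663, 0.1592]
tool_rot: [3.071, 1.568, 2.987]
force: [0.2, 0.0, 0.4]
grip_width: 0.0853
```

Run:
```python
from h import *
to((.5646,.2635),.10)
```

```text
t=7.37 p=[0.5643 0.2663 0.1592] dx,dy,dz=[ 5.92 -0.28  0.06] twist=0.011 w=85.3 F=[0.2 0.  0.4] tilt=-1.00000
```

>>> arm_command(
  commands=[
    {"dx": 2, "dy": -0.2, "dz": 0, "twist": 0.01},
    {"dx": 4, "dy": -0.2, "dz": 0, "twist": 0.01},
    {"dx": 5, "dy": -0.2, "dz": 0, "twist": 0.01},
    {"dx": 5.9, "dy": -0.2, "dz": 0, "twist": 0.01},
    {"dx": 5.9, "dy": -0.2, "dz": 0, "twist": 0.01},
  ],
)

```text
clock: 7.78
position: [0.5635, 0.2636, 0.0988]
tool_rot: [-2.883, 1.566, -2.977]
force: [0.3, -0.6, 0.7]
grip_width: 0.0853
```

Run:
```python
from h import *
to((.5646,.2635),.04)
g=imaging.grab_frame('scene'); crop(g,330,210,480,330,5.3,'pics/s7.png')
p,M,s=tool(); print(w2p('scene',p+[0,0,-.008]))
```

```text
t=7.78 p=[0.5635 0.2636 0.0988] dx,dy,dz=[5.88 0.   0.14] twist=0.000 w=85.3 F=[ 0.3 -0.6  0.7] tilt=-0.99999
[370.60418873 277.21140211]
```

View pics/s7.png

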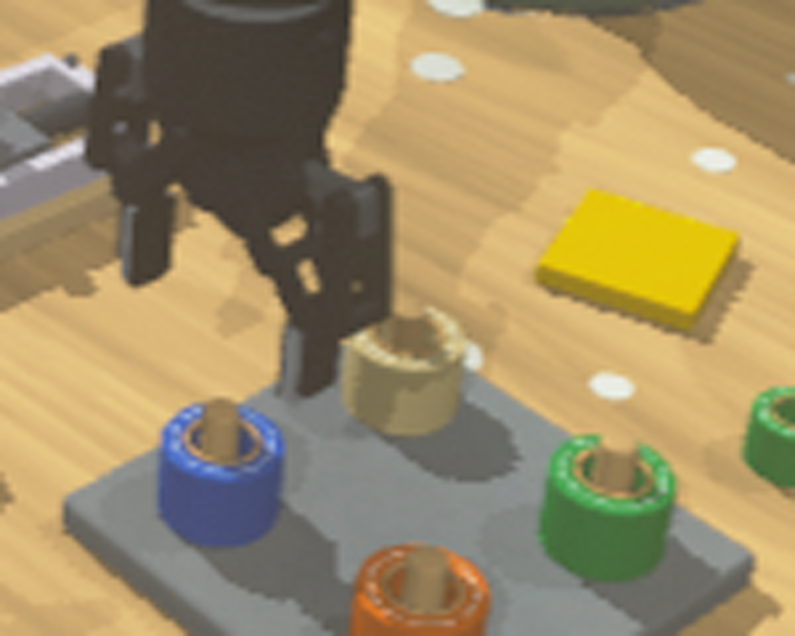

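>>> arm_command(
  commands=[
    {"dx": 2, "dy": 0, "dz": 0.1, "twist": 0},
    {"dx": 4, "dy": 0, "dz": 0.1, "twist": 0},
    {"dx": 5, "dy": 0, "dz": 0.1, "twist": 0},
    {"dx": 5.9, "dy": 0, "dz": 0.1, "twist": 0},
    {"dx": 5.9, "dy": 0, "dz": 0.1, "twist": 0},
    {"dx": 5.9, "dy": 0, "dz": 0.1, "twist": 0},
  ],
)

```text
clock: 8.33
position: [0.5651, 0.2637, 0.0415]
tool_rot: [-3.029, 1.568, -3.123]
force: [0.1, -0.5, 0.1]
grip_width: 0.0853
```

>>> arm_command(
  commands=[
    {"dx": 0, "dy": 0, "dz": 0, "twist": 0},
    {"dx": 0, "dy": 0, "dz": 0, "twist": 0},
    {"dx": 0, "dy": 0, "dz": 0, "twist": 0},
    {"dx": 0, "dy": 0, "dz": 0, "twist": 0},
    {"dx": 0, "dy": 0, "dz": 0, "twist": 0},
    {"dx": 0, "dy": 0, "dz": 0, "twist": 0},
  ],
  grip=1,
  squeeze=25,
)

```text
clock: 8.83
position: [0.5655, 0.2641, 0.0424]
tool_rot: [2.881, 1.569, 2.787]
force: [-1.8, 0.1, 7.5]
grip_width: 0.048
```

Run:
```python
from h import *
to((.5646,.2635),.04)
g=imaging.grab_frame('scene'); crop(g,330,210,480,330,5.3,'pics/s8.png')
```

```text
t=8.83 p=[0.5655 0.2641 0.0424] dx,dy,dz=[ 0.24 -0.07 -0.08] twist=0.000 w=48.0 F=[-1.8  0.1  7.5] tilt=-1.00000
```

View pics/s8.png

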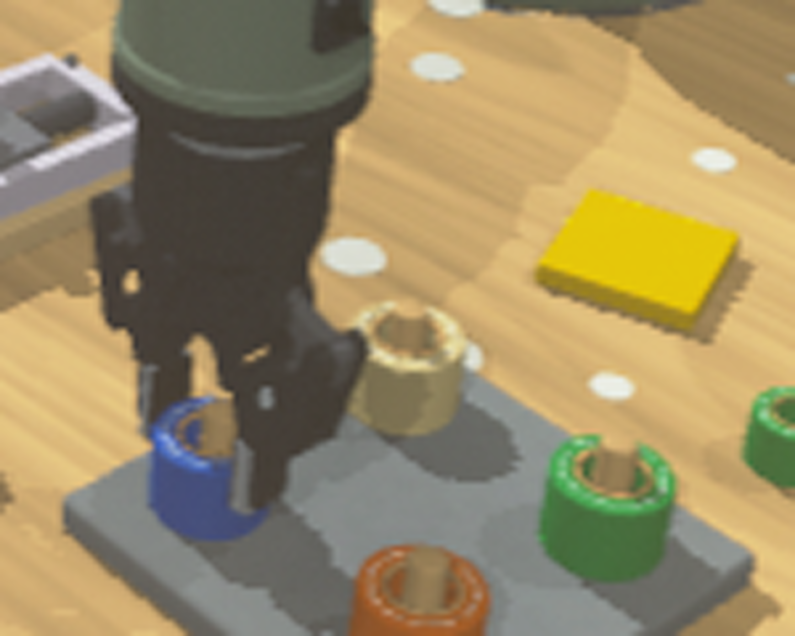

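>>> arm_command(
  commands=[
    {"dx": -1, "dy": 0, "dz": 0, "twist": 0},
    {"dx": -3, "dy": 0, "dz": 0, "twist": 0},
    {"dx": -6, "dy": 0, "dz": 0, "twist": 0},
    {"dx": -9, "dy": 0, "dz": 0, "twist": 0},
    {"dx": -10, "dy": 0, "dz": 0, "twist": 0},
    {"dx": -10, "dy": 0, "dz": 0, "twist": 0},
  ],
)

```text
clock: 9.38
position: [0.567, 0.2646, 0.1461]
tool_rot: [1.007, 1.567, 0.913]
force: [0.5, -0.8, -1.0]
grip_width: 0.0483
```

Run:
```python
from h import *
to(lane(.036,-.001),.14)
g=imaging.grab_frame('scene'); crop(g,310,170,430,280,5.3,'pics/s9.png')
p,M,s=tool()
print(((p[:2]-O)@A,(p[:2]-O)@B))
```

```text
t=9.38 p=[0.567  0.2646 0.1461] dx,dy,dz=[  0.53 -25.42   1.33] twist=-0.000 w=48.3 F=[ 0.5 -0.8 -1. ] tilt=-0.99999
(np.float64(0.021932125086929204), np.float64(0.2527736745565338))
```

View pics/s9.png

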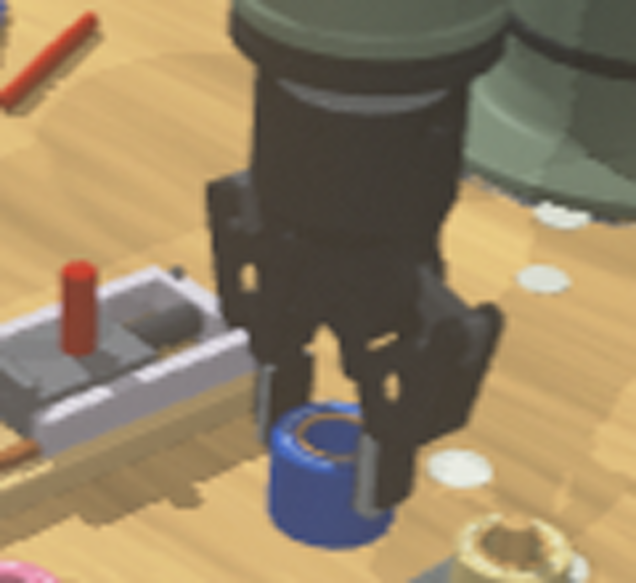

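>>> arm_command(
  commands=[
    {"dx": 0, "dy": -4, "dz": 0.4, "twist": 0},
    {"dx": 0, "dy": -8, "dz": 0.8, "twist": 0},
    {"dx": 0, "dy": -12, "dz": 1.3, "twist": 0},
    {"dx": 0, "dy": -16, "dz": 1.3, "twist": 0},
    {"dx": 0, "dy": -20, "dz": 1.3, "twist": 0},
    {"dx": 0, "dy": -23, "dz": 1.3, "twist": 0},
    {"dx": 0.5, "dy": -25, "dz": 1.3, "twist": 0},
    {"dx": 1, "dy": -25.4, "dz": 1.3, "twist": 0},
    {"dx": 2, "dy": -25.4, "dz": 1.3, "twist": 0},
    {"dx": 4, "dy": -25.4, "dz": 1.3, "twist": 0},
    {"dx": 6, "dy": -25.4, "dz": 1.3, "twist": 0},
    {"dx": 6, "dy": -25.4, "dz": 1.3, "twist": 0},
  ],
)

```text
clock: 10.43
position: [0.5531, 0.0117, 0.0795]
tool_rot: [2.868, 1.565, 2.776]
force: [-1.0, -0.5, -2.2]
grip_width: 0.0482
```

Run:
```python
from h import *
to(lane(.036,-.001),.044)
g=imaging.grab_frame('scene'); crop(g,190,150,370,290,4.4,'pics/s10.png')
```

```text
t=10.43 p=[0.5531 0.0117 0.0795] dx,dy,dz=[ 3.55 -0.12  0.36] twist=0.002 w=48.2 F=[-1.  -0.5 -2.2] tilt=-0.99998
```

View pics/s10.png

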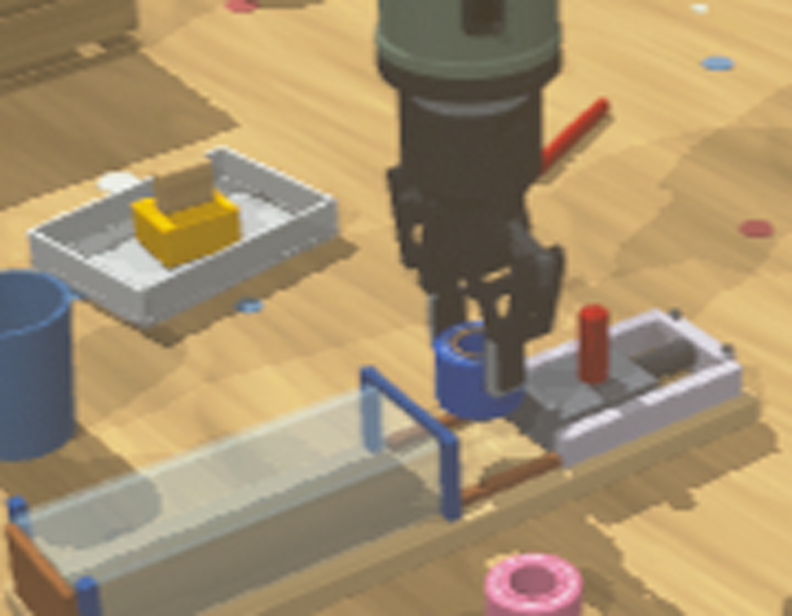

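>>> arm_command(
  commands=[
    {"dx": 1, "dy": -0.1, "dz": 0.4, "twist": 0},
    {"dx": 2, "dy": -0.1, "dz": 0.4, "twist": 0},
    {"dx": 3, "dy": -0.1, "dz": 0.4, "twist": 0},
    {"dx": 3.5, "dy": -0.1, "dz": 0.4, "twist": 0},
    {"dx": 3.6, "dy": -0.1, "dz": 0.4, "twist": 0},
    {"dx": 3.6, "dy": -0.1, "dz": 0.4, "twist": 0},
  ],
)

```text
clock: 10.98
position: [0.5574, 0.0103, 0.045]
tool_rot: [2.834, 1.566, 2.741]
force: [1.1, 0.8, -0.6]
grip_width: 0.0482
```

Run:
```python
from h import *
to(lane(.036,-.001),.044)
g=imaging.grab_frame('scene'); crop(g,190,150,370,290,4.4,'pics/s11.png')
```

```text
t=10.98 p=[0.5574 0.0103 0.045 ] dx,dy,dz=[ 0.1 -0.  -0.1] twist=0.002 w=48.2 F=[ 1.1  0.8 -0.6] tilt=-0.99999
```

View pics/s11.png

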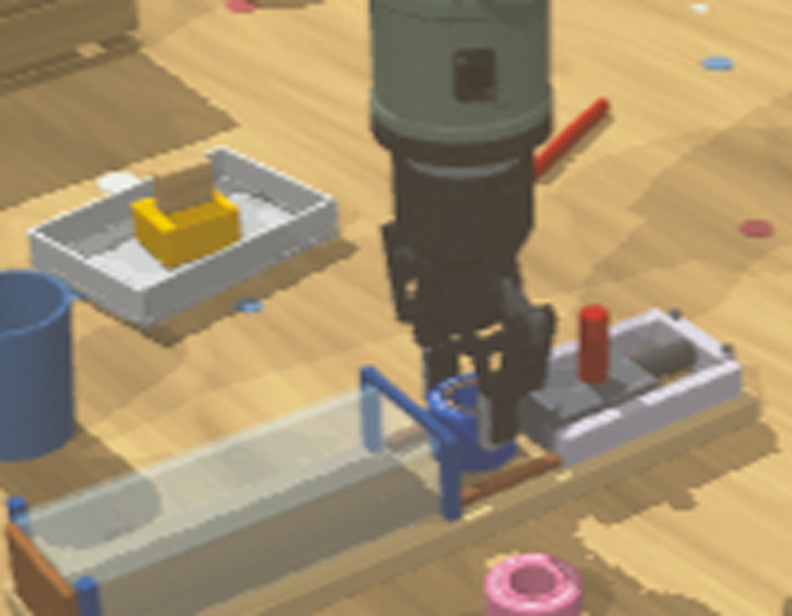

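>>> arm_command(
  commands=[
    {"dx": 0.2, "dy": 0, "dz": 0, "twist": 0},
    {"dx": 0.2, "dy": 0, "dz": 0, "twist": 0},
    {"dx": 0.2, "dy": 0, "dz": 0, "twist": 0},
    {"dx": 0.2, "dy": 0, "dz": 0, "twist": 0},
    {"dx": 0.2, "dy": 0, "dz": 0, "twist": 0},
    {"dx": -2, "dy": 0, "dz": 0, "twist": 0},
    {"dx": -5, "dy": 0, "dz": 0, "twist": 0},
    {"dx": -7, "dy": 0, "dz": -0.5, "twist": 0},
    {"dx": -7.5, "dy": 0, "dz": -4, "twist": 0},
    {"dx": -7.5, "dy": 0, "dz": -7, "twist": 0},
    {"dx": -7.5, "dy": 0, "dz": -8.7, "twist": 0},
    {"dx": -7.5, "dy": 0, "dz": -8.7, "twist": 0},
  ],
  grip=-1,
)

```text
clock: 12.03
position: [0.4682, 0.0183, 0.1211]
tool_rot: [2.888, 1.565, 2.796]
force: [1.2, 0.5, -0.1]
grip_width: 0.0855
```

Run:
```python
from h import *
g=imaging.grab_frame('scene'); crop(g,190,130,370,270,4.4,'pics/s12.png')
g=imaging.grab_frame('top'); crop(g,300,125,420,275,4,'pics/t12.png')
to(lane(-.05,0),.055)
```

```text
t=12.13 p=[0.4716 0.0183 0.1212] dx,dy,dz=[ 6.62  0.1  -0.06] twist=0.002 w=85.8 F=[1.  0.8 0.6] tilt=-0.99999
```

View pics/s12.png

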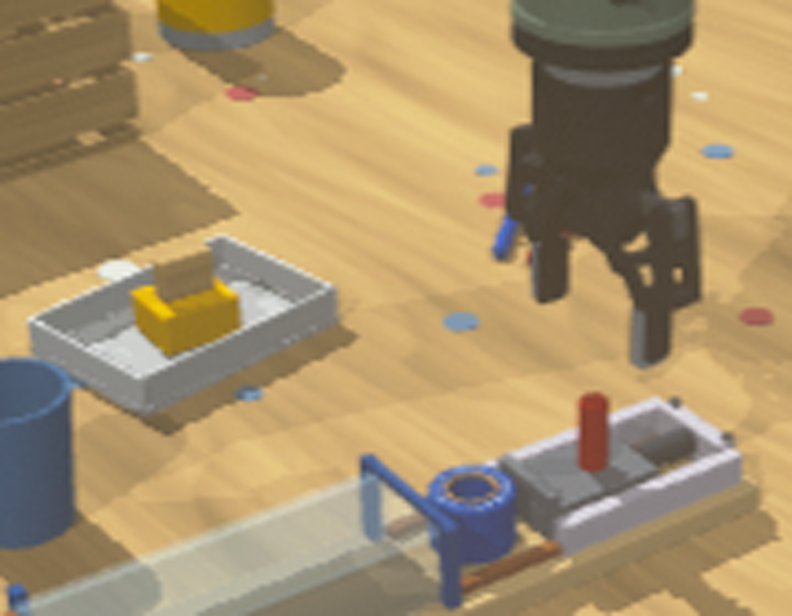

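View pics/t12.png

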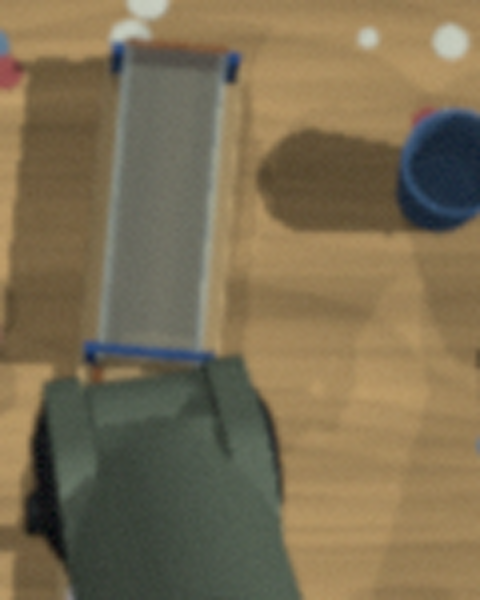

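>>> arm_command(
  commands=[
    {"dx": 2.5, "dy": 0.1, "dz": -0.1, "twist": 0},
    {"dx": 4.5, "dy": 0.1, "dz": -0.1, "twist": 0},
    {"dx": 6, "dy": 0.1, "dz": -0.1, "twist": 0},
    {"dx": 6.6, "dy": 0.1, "dz": -0.1, "twist": 0},
    {"dx": 6.6, "dy": 0.1, "dz": -0.1, "twist": 0},
    {"dx": 6.6, "dy": 0.1, "dz": -0.1, "twist": 0},
  ],
)

```text
clock: 12.63
position: [0.471, 0.0194, 0.0554]
tool_rot: [2.637, 1.567, 2.545]
force: [-0.4, -0.6, -0.1]
grip_width: 0.0856
```

>>> arm_command(
  commands=[
    {"dx": 0, "dy": 0, "dz": 0, "twist": 0},
    {"dx": 0, "dy": 0, "dz": 0, "twist": 0},
    {"dx": 0, "dy": 0, "dz": 0, "twist": 0},
    {"dx": 0, "dy": 0, "dz": 0, "twist": 0},
    {"dx": 0, "dy": 0, "dz": 0, "twist": 0},
    {"dx": 0, "dy": 0, "dz": 0, "twist": 0},
    {"dx": 0, "dy": 0, "dz": 0, "twist": 0},
    {"dx": 0, "dy": 0, "dz": 0, "twist": 0},
  ],
  grip=1,
  squeeze=60,
)

```text
clock: 13.3
position: [0.4714, 0.021, 0.0559]
tool_rot: [2.129, 1.567, 2.038]
force: [-2.5, 11.6, 10.1]
grip_width: 0.0168
```

Run:
```python
from h import *
to(lane(.03,0),.055)
g=imaging.grab_frame('scene'); crop(g,190,130,370,270,4.4,'pics/s13.png')
```

```text
t=13.30 p=[0.4714 0.021  0.0559] dx,dy,dz=[ 0.07 -0.19  7.95] twist=0.003 w=16.8 F=[-2.5 11.6 10.1] tilt=-0.99999
```

View pics/s13.png

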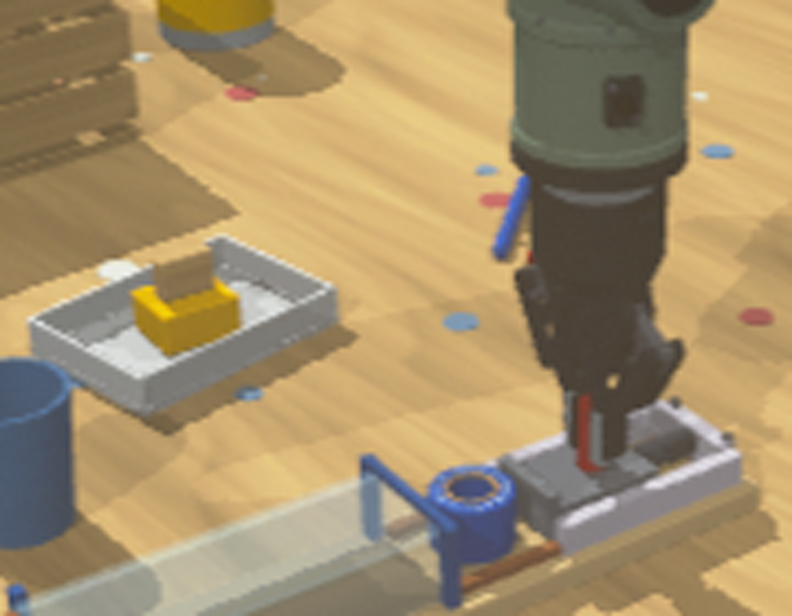

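>>> arm_command(
  commands=[
    {"dx": 0, "dy": 0, "dz": 0.7, "twist": 0},
    {"dx": 0, "dy": 0, "dz": 1.6, "twist": 0},
    {"dx": 0, "dy": 0, "dz": 2.6, "twist": 0},
    {"dx": 0, "dy": 0, "dz": 3.6, "twist": 0},
    {"dx": 0, "dy": 0, "dz": 4.6, "twist": 0},
    {"dx": 0, "dy": 0, "dz": 5.6, "twist": 0},
    {"dx": 0, "dy": 0, "dz": 6.6, "twist": 0},
    {"dx": 0, "dy": 0, "dz": 7.4, "twist": 0},
    {"dx": 0, "dy": 0, "dz": 8.0, "twist": 0},
    {"dx": 0, "dy": 0, "dz": 8.1, "twist": 0},
    {"dx": 0, "dy": 0, "dz": 8.1, "twist": 0},
    {"dx": 0, "dy": 0, "dz": 8.1, "twist": 0},
  ],
)

```text
clock: 14.35
position: [0.5509, 0.0137, 0.0559]
tool_rot: [2.512, 1.565, 2.421]
force: [-9.4, 0.9, 13.0]
grip_width: 0.0167
```

Run:
```python
from h import *
to(lane(.03,0),.055)
g=imaging.grab_frame('scene'); crop(g,190,150,370,290,4.4,'pics/s14.png')
```

```text
t=14.35 p=[0.5509 0.0137 0.0559] dx,dy,dz=[ 0.09 -0.19 -0.03] twist=0.003 w=16.7 F=[-9.4  0.9 13. ] tilt=-0.99998
```

View pics/s14.png

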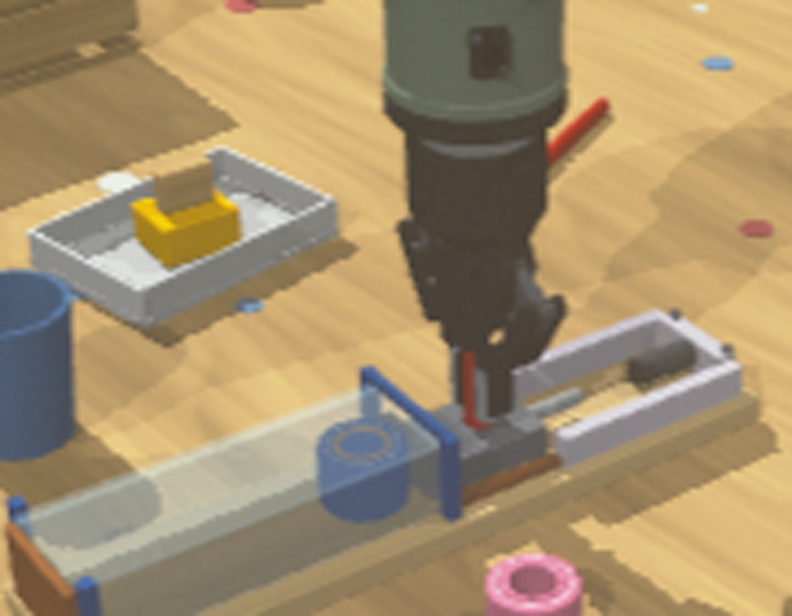

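>>> arm_command(
  commands=[
    {"dx": 0, "dy": 0, "dz": 0, "twist": 0},
    {"dx": 0, "dy": 0, "dz": 0, "twist": 0},
    {"dx": 0, "dy": 0, "dz": 0, "twist": 0},
    {"dx": 0, "dy": 0, "dz": 0, "twist": 0},
    {"dx": 0, "dy": 0, "dz": 0, "twist": 0},
    {"dx": 0, "dy": 0, "dz": 0, "twist": 0},
    {"dx": -4, "dy": 0, "dz": 0, "twist": 0},
    {"dx": -8, "dy": 0, "dz": 0, "twist": 0},
    {"dx": -9, "dy": 3, "dz": 0, "twist": 0},
    {"dx": -9, "dy": 7, "dz": 0, "twist": 0},
    {"dx": -9, "dy": 11, "dz": 0, "twist": 0},
    {"dx": -9, "dy": 15, "dz": 0, "twist": 0},
  ],
  grip=-1,
)

```text
clock: 15.4
position: [0.5652, 0.1644, 0.147]
tool_rot: [2.282, 1.566, 2.191]
force: [0.2, -0.5, 0.1]
grip_width: 0.0856
```

```bash
sed -i 's/O=np.array(\[.5206,.0147\])/O=np.array([.5206,.0160])/' h.py
python3 - <<'E'
from h import *
g=imaging.grab_frame('scene'); crop(g,190,150,370,290,4.4,'pics/s15.png')
to((.5704,.3733),.15)
E
```

```text
t=15.45 p=[0.5648 0.1741 0.1467] dx,dy,dz=[-0.16 19.9  -1.11] twist=0.011 w=85.3 F=[-4.7 10.9 -0.6] tilt=-0.99996
```

View pics/s15.png

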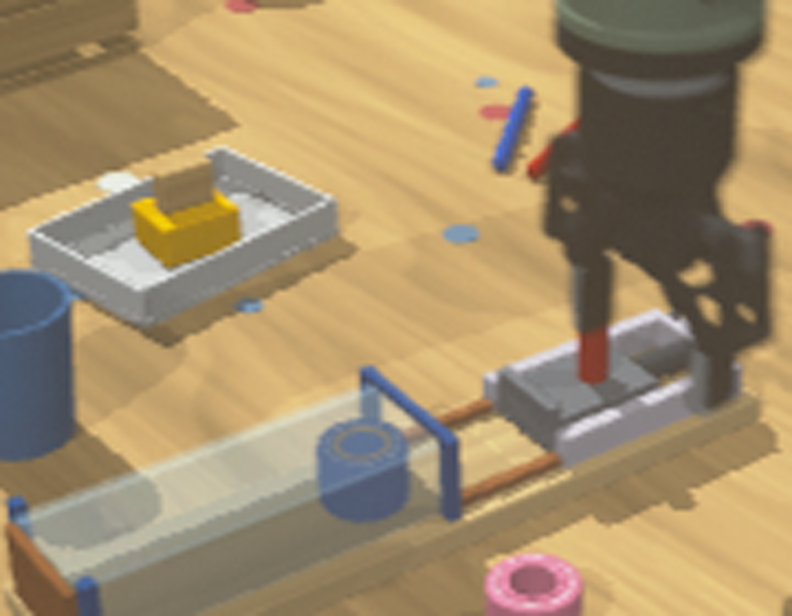

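>>> arm_command(
  commands=[
    {"dx": 0, "dy": 4, "dz": -0.5, "twist": 0.01},
    {"dx": 0, "dy": 8, "dz": -1.1, "twist": 0.01},
    {"dx": 0, "dy": 12, "dz": -1.1, "twist": 0.01},
    {"dx": 0, "dy": 16, "dz": -1.1, "twist": 0.01},
    {"dx": 0, "dy": 18.5, "dz": -1.1, "twist": 0.01},
    {"dx": 0, "dy": 19.9, "dz": -1.1, "twist": 0.01},
    {"dx": 1, "dy": 19.9, "dz": -1.1, "twist": 0.01},
    {"dx": 3, "dy": 19.9, "dz": -1.1, "twist": 0.01},
    {"dx": 4, "dy": 19.9, "dz": -1.1, "twist": 0.01},
    {"dx": 4, "dy": 19.9, "dz": -1.1, "twist": 0.01},
  ],
)

```text
clock: 16.28
position: [0.5694, 0.372, 0.1057]
tool_rot: [2.474, 1.562, 2.379]
force: [-0.3, -0.2, -0.0]
grip_width: 0.0853
```

Run:
```python
from h import *
to((.5704,.3733),.041)
g=imaging.grab_frame('scene'); crop(g,330,220,480,340,5.3,'pics/s16.png')
```

```text
t=16.28 p=[0.5694 0.372  0.1057] dx,dy,dz=[6.47 0.11 0.13] twist=-0.000 w=85.3 F=[-0.3 -0.2 -0. ] tilt=-0.99996
```

View pics/s16.png

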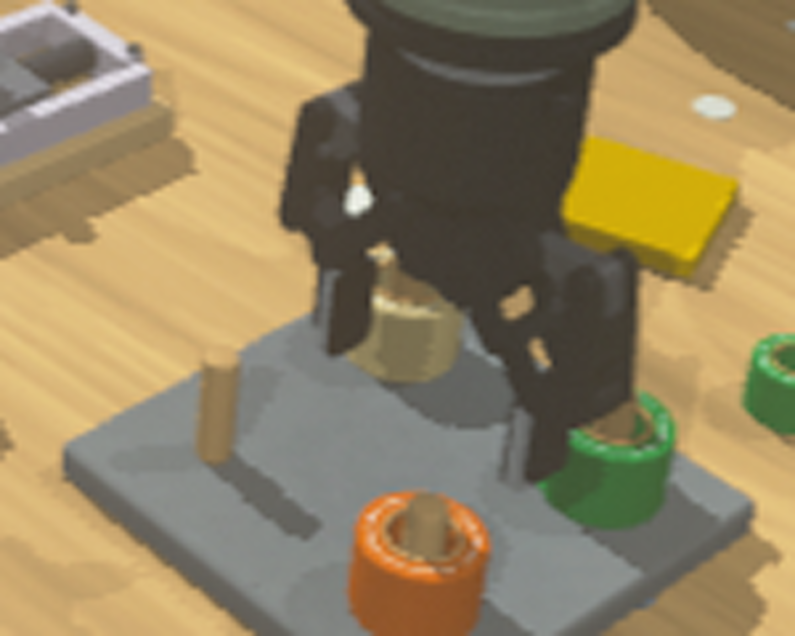

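>>> arm_command(
  commands=[
    {"dx": 2, "dy": 0.1, "dz": 0.1, "twist": 0},
    {"dx": 4, "dy": 0.1, "dz": 0.1, "twist": 0},
    {"dx": 5.5, "dy": 0.1, "dz": 0.1, "twist": 0},
    {"dx": 6.4, "dy": 0.1, "dz": 0.1, "twist": 0},
    {"dx": 6.4, "dy": 0.1, "dz": 0.1, "twist": 0},
    {"dx": 6.4, "dy": 0.1, "dz": 0.1, "twist": 0},
  ],
)

```text
clock: 16.83
position: [0.5711, 0.3737, 0.0437]
tool_rot: [2.258, 1.562, 2.164]
force: [0.2, 0.2, 0.3]
grip_width: 0.0851
```

>>> arm_command(
  commands=[
    {"dx": 0, "dy": 0, "dz": 0, "twist": 0},
    {"dx": 0, "dy": 0, "dz": 0, "twist": 0},
    {"dx": 0, "dy": 0, "dz": 0, "twist": 0},
    {"dx": 0, "dy": 0, "dz": 0, "twist": 0},
    {"dx": 0, "dy": 0, "dz": 0, "twist": 0},
    {"dx": 0, "dy": 0, "dz": 0, "twist": 0},
  ],
  grip=1,
  squeeze=25,
)

```text
clock: 17.33
position: [0.5716, 0.374, 0.045]
tool_rot: [2.086, 1.562, 1.991]
force: [-2.2, -0.8, 10.0]
grip_width: 0.0493
```

>>> arm_command(
  commands=[
    {"dx": -1, "dy": 0, "dz": 0, "twist": 0},
    {"dx": -3, "dy": 0, "dz": 0, "twist": 0},
    {"dx": -6, "dy": 0, "dz": 0, "twist": 0},
    {"dx": -9, "dy": 0, "dz": 0, "twist": 0},
    {"dx": -10, "dy": 0, "dz": 0, "twist": 0},
    {"dx": -10, "dy": 0, "dz": 0, "twist": 0},
  ],
)

```text
clock: 17.83
position: [0.5733, 0.374, 0.149]
tool_rot: [1.594, 1.56, 1.499]
force: [0.9, 0.5, -1.5]
grip_width: 0.0493
```

Run:
```python
from h import *
g=imaging.grab_frame('scene'); crop(g,330,180,480,300,5.3,'pics/s17.png')
to(lane(.036,-.001),.14)
```

```text
t=17.88 p=[0.5725 0.3736 0.1469] dx,dy,dz=[  0.34 -36.19   1.83] twist=-0.001 w=49.6 F=[-0.8 -0.1 -1.6] tilt=-0.99995
```

View pics/s17.png

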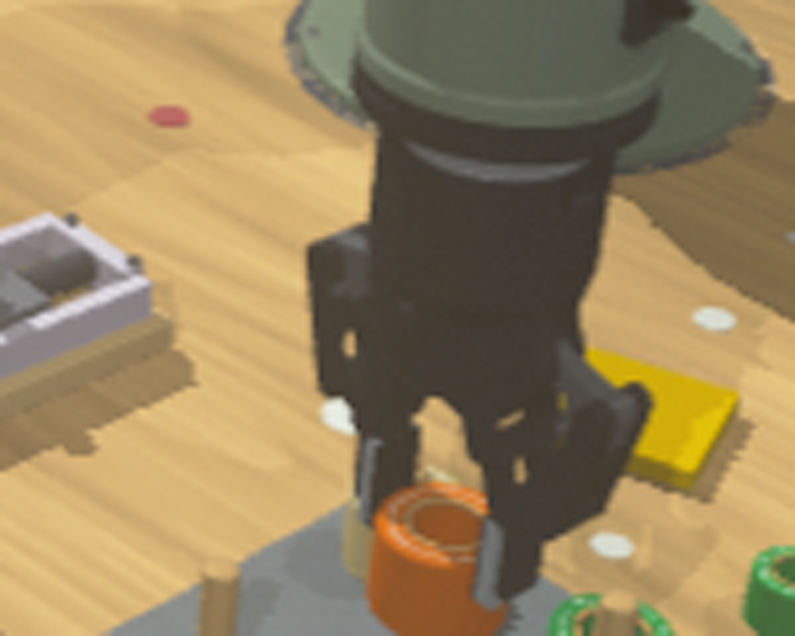

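>>> arm_command(
  commands=[
    {"dx": 0, "dy": -4, "dz": 0.4, "twist": 0},
    {"dx": 0, "dy": -8, "dz": 0.8, "twist": 0},
    {"dx": 0, "dy": -12, "dz": 1.2, "twist": 0},
    {"dx": 0, "dy": -16, "dz": 1.8, "twist": 0},
    {"dx": 0, "dy": -20, "dz": 1.8, "twist": 0},
    {"dx": 0, "dy": -24, "dz": 1.8, "twist": 0},
    {"dx": 0, "dy": -28, "dz": 1.8, "twist": 0},
    {"dx": 0, "dy": -32, "dz": 1.8, "twist": 0},
    {"dx": 0.3, "dy": -34.5, "dz": 1.8, "twist": 0},
    {"dx": 0.8, "dy": -36.2, "dz": 1.8, "twist": 0},
    {"dx": 2, "dy": -36.2, "dz": 1.8, "twist": 0},
    {"dx": 4, "dy": -36.2, "dz": 1.8, "twist": 0},
  ],
)

```text
clock: 18.88
position: [0.5563, 0.0104, 0.1035]
tool_rot: [1.672, 1.561, 1.575]
force: [1.3, -0.4, -0.8]
grip_width: 0.0491
```

Run:
```python
from h import *
to(lane(.036,-.001),.046)
```

```text
t=18.88 p=[0.5563 0.0104 0.1035] dx,dy,dz=[5.75 0.07 0.  ] twist=-0.003 w=49.1 F=[ 1.3 -0.4 -0.8] tilt=-0.99996
```

>>> arm_command(
  commands=[
    {"dx": 2, "dy": 0.1, "dz": 0, "twist": 0},
    {"dx": 3.5, "dy": 0.1, "dz": 0, "twist": 0},
    {"dx": 4.7, "dy": 0.1, "dz": 0, "twist": 0},
    {"dx": 5.4, "dy": 0.1, "dz": 0, "twist": 0},
    {"dx": 5.8, "dy": 0.1, "dz": 0, "twist": 0},
    {"dx": 5.8, "dy": 0.1, "dz": 0, "twist": 0},
    {"dx": 5.8, "dy": 0.1, "dz": 0, "twist": 0},
  ],
)

```text
clock: 19.47
position: [0.5565, 0.012, 0.0457]
tool_rot: [1.642, 1.561, 1.544]
force: [-1.4, -0.9, -0.4]
grip_width: 0.0493
```

Run:
```python
from h import *
to(lane(.036,-.001),.044)
g=imaging.grab_frame('scene'); crop(g,190,150,370,290,4.4,'pics/s18.png')
```

```text
t=19.47 p=[0.5565 0.012  0.0457] dx,dy,dz=[ 0.17 -0.04 -0.01] twist=-0.003 w=49.3 F=[-1.4 -0.9 -0.4] tilt=-0.99996
```

View pics/s18.png

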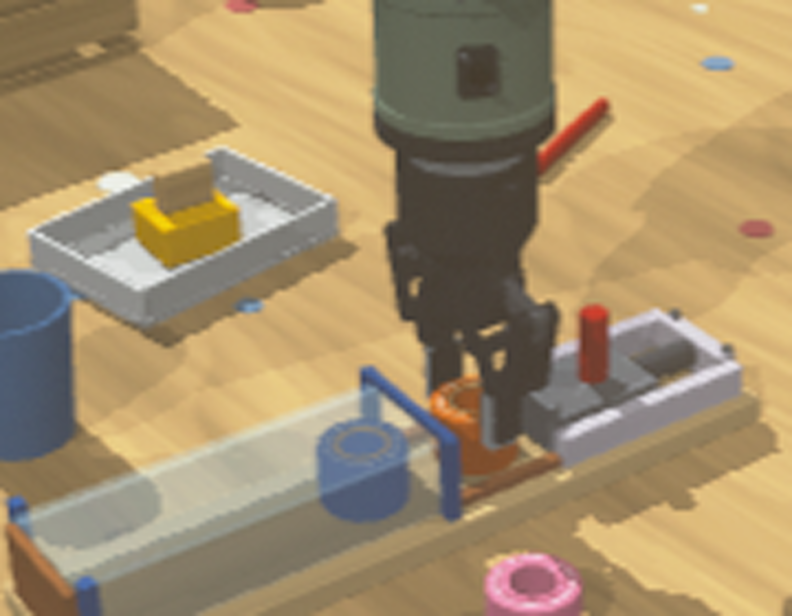

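Seated. Release, rise, and go to the knob.

>>> arm_command(
  commands=[
    {"dx": 0.1, "dy": 0, "dz": 0, "twist": 0},
    {"dx": 0.1, "dy": 0, "dz": 0, "twist": 0},
    {"dx": 0.1, "dy": 0, "dz": 0, "twist": 0},
    {"dx": 0.1, "dy": 0, "dz": 0, "twist": 0},
    {"dx": 0.1, "dy": 0, "dz": 0, "twist": 0},
    {"dx": -2, "dy": 0, "dz": 0, "twist": 0},
    {"dx": -5, "dy": 0, "dz": 0, "twist": 0},
    {"dx": -7, "dy": 0.1, "dz": -0.5, "twist": 0},
    {"dx": -7.5, "dy": 0.1, "dz": -4, "twist": 0},
    {"dx": -7.5, "dy": 0.1, "dz": -7, "twist": 0},
    {"dx": -7.5, "dy": 0.1, "dz": -8.6, "twist": 0},
    {"dx": -7.5, "dy": 0.1, "dz": -8.6, "twist": 0},
  ],
  grip=-1,
)

```text
clock: 20.52
position: [0.468, 0.0207, 0.1212]
tool_rot: [1.774, 1.561, 1.677]
force: [1.4, 0.1, 1.0]
grip_width: 0.0855
```

Run:
```python
from h import *
g=imaging.grab_frame('scene'); crop(g,190,130,370,270,4.4,'pics/s19.png')
to(lane(-.05,0),.055)
```

```text
t=20.57 p=[0.4701 0.0207 0.1213] dx,dy,dz=[ 6.63 -0.06  0.08] twist=-0.003 w=85.5 F=[ 0.4 -0.1  0.7] tilt=-0.99995
```

View pics/s19.png

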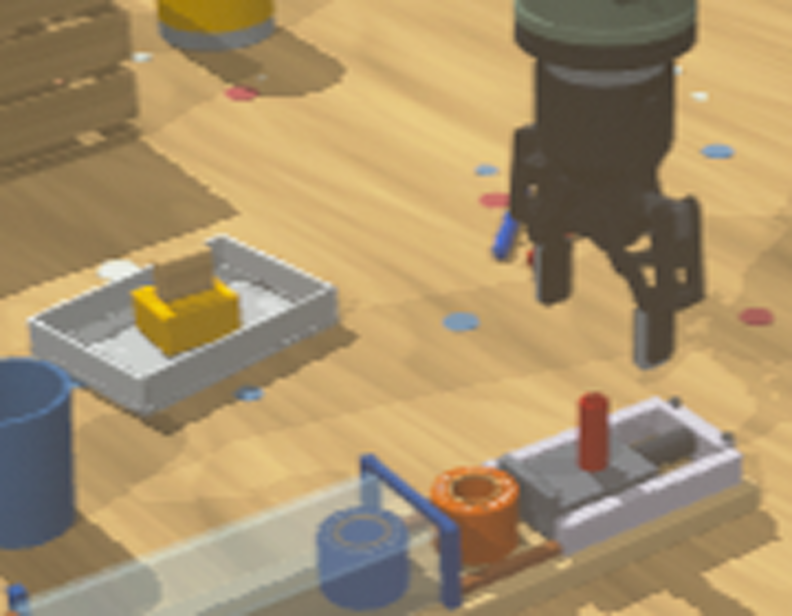

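>>> arm_command(
  commands=[
    {"dx": 2.5, "dy": 0, "dz": 0.1, "twist": 0},
    {"dx": 4.5, "dy": 0, "dz": 0.1, "twist": 0},
    {"dx": 6, "dy": 0, "dz": 0.1, "twist": 0},
    {"dx": 6.6, "dy": 0, "dz": 0.1, "twist": 0},
    {"dx": 6.6, "dy": 0, "dz": 0.1, "twist": 0},
    {"dx": 6.6, "dy": 0, "dz": 0.1, "twist": 0},
  ],
)

```text
clock: 21.07
position: [0.4716, 0.0212, 0.0556]
tool_rot: [1.613, 1.561, 1.516]
force: [-0.7, 0.5, 0.4]
grip_width: 0.0851
```

>>> arm_command(
  commands=[
    {"dx": 0, "dy": 0, "dz": 0, "twist": 0},
    {"dx": 0, "dy": 0, "dz": 0, "twist": 0},
    {"dx": 0, "dy": 0, "dz": 0, "twist": 0},
    {"dx": 0, "dy": 0, "dz": 0, "twist": 0},
    {"dx": 0, "dy": 0, "dz": 0, "twist": 0},
    {"dx": 0, "dy": 0, "dz": 0, "twist": 0},
    {"dx": 0, "dy": 0, "dz": 0, "twist": 0},
    {"dx": 0, "dy": 0, "dz": 0, "twist": 0},
  ],
  grip=1,
  squeeze=60,
)

```text
clock: 21.73
position: [0.4717, 0.0213, 0.0559]
tool_rot: [1.577, 1.561, 1.48]
force: [-1.8, 0.6, 9.0]
grip_width: 0.0167
```

>>> arm_command(
  commands=[
    {"dx": 0, "dy": 0, "dz": 0.7, "twist": 0},
    {"dx": 0, "dy": 0, "dz": 1.6, "twist": 0},
    {"dx": 0, "dy": 0, "dz": 2.6, "twist": 0},
    {"dx": 0, "dy": 0, "dz": 3.6, "twist": 0},
    {"dx": 0, "dy": 0, "dz": 4.6, "twist": 0},
    {"dx": 0, "dy": 0, "dz": 5.6, "twist": 0},
    {"dx": 0, "dy": 0, "dz": 6.6, "twist": 0},
    {"dx": 0, "dy": 0, "dz": 7.4, "twist": 0},
    {"dx": 0, "dy": 0, "dz": 8.0, "twist": 0},
    {"dx": 0, "dy": 0, "dz": 8.1, "twist": 0},
    {"dx": 0, "dy": 0, "dz": 8.1, "twist": 0},
    {"dx": 0, "dy": 0, "dz": 8.1, "twist": 0},
  ],
)

```text
clock: 22.73
position: [0.5514, 0.0137, 0.056]
tool_rot: [1.781, 1.561, 1.684]
force: [-6.7, 2.8, 8.9]
grip_width: 0.0166
```

Run:
```python
from h import *
to(lane(.03,0),.055)
g=imaging.grab_frame('scene'); crop(g,190,150,370,290,4.4,'pics/s20.png')
```

```text
t=22.73 p=[0.5514 0.0137 0.056 ] dx,dy,dz=[ 0.09 -0.07 -0.09] twist=-0.002 w=16.6 F=[-6.7  2.8  8.9] tilt=-0.99995
```

View pics/s20.png

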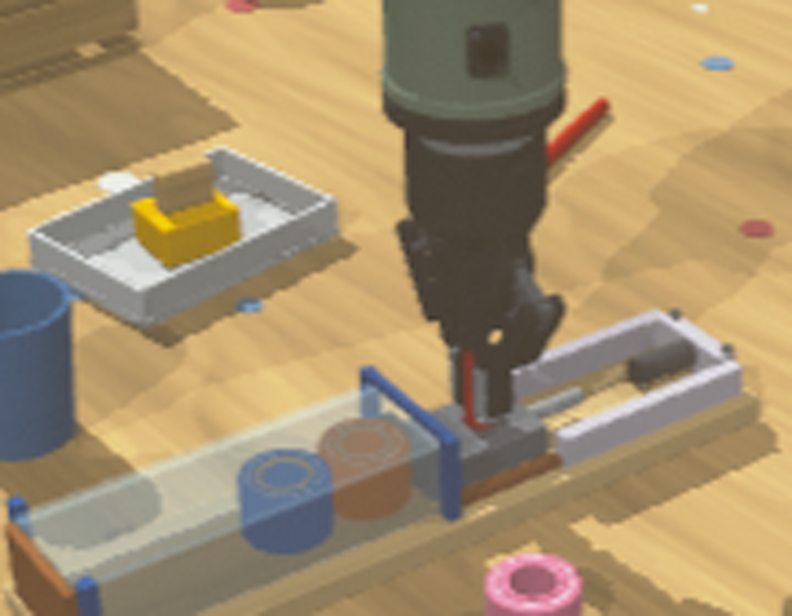

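>>> arm_command(
  commands=[
    {"dx": 0, "dy": 0, "dz": 0, "twist": 0},
    {"dx": 0, "dy": 0, "dz": 0, "twist": 0},
    {"dx": 0, "dy": 0, "dz": 0, "twist": 0},
    {"dx": 0, "dy": 0, "dz": 0, "twist": 0},
    {"dx": 0, "dy": 0, "dz": 0, "twist": 0},
    {"dx": 0, "dy": 0, "dz": 0, "twist": 0},
    {"dx": -4, "dy": 0, "dz": 0, "twist": 0},
    {"dx": -8, "dy": 0, "dz": 0, "twist": 0},
    {"dx": -9, "dy": 3, "dz": 0, "twist": 0},
    {"dx": -9, "dy": 7, "dz": 0, "twist": 0},
    {"dx": -9, "dy": 11, "dz": 0, "twist": 0},
    {"dx": -9, "dy": 15, "dz": 0, "twist": 0},
  ],
  grip=-1,
)

```text
clock: 23.78
position: [0.5662, 0.1638, 0.148]
tool_rot: [1.656, 1.561, 1.558]
force: [-0.4, -0.7, -0.6]
grip_width: 0.085
```

Run:
```python
from h import *
g=imaging.grab_frame('scene'); crop(g,190,150,370,290,4.4,'pics/s21.png')
to((.4611,.3796),.15)
```

```text
t=23.83 p=[0.5658 0.1735 0.1478] dx,dy,dz=[  0.08  19.59 -12.27] twist=0.005 w=85.7 F=[-5.  11.5 -0.8] tilt=-0.99989
```

View pics/s21.png

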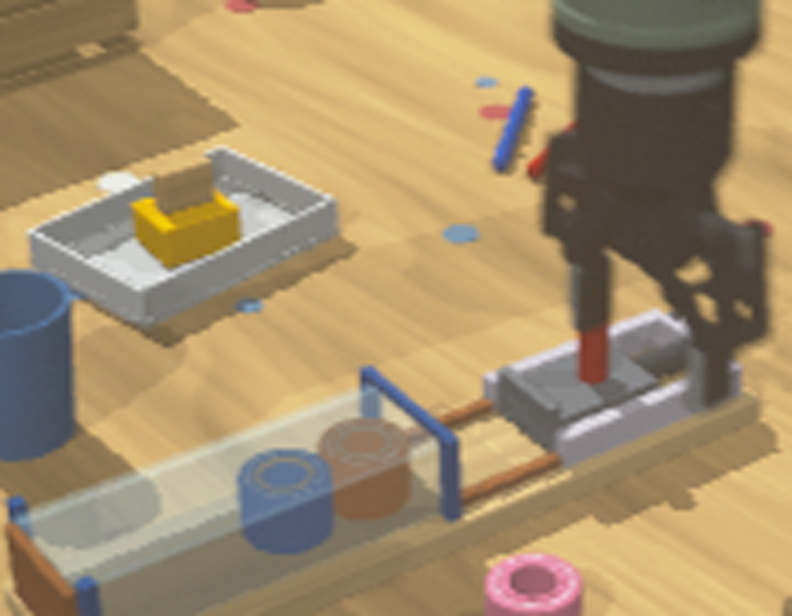

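>>> arm_command(
  commands=[
    {"dx": 0, "dy": 3, "dz": -2.5, "twist": 0.005},
    {"dx": 0, "dy": 6, "dz": -5, "twist": 0.005},
    {"dx": 0, "dy": 9, "dz": -7.5, "twist": 0.005},
    {"dx": 0, "dy": 12, "dz": -9, "twist": 0.005},
    {"dx": 0, "dy": 15, "dz": -11, "twist": 0.005},
    {"dx": 0, "dy": 18, "dz": -12, "twist": 0.005},
    {"dx": 0, "dy": 19.6, "dz": -12.3, "twist": 0.005},
    {"dx": 1, "dy": 19.6, "dz": -12.3, "twist": 0.005},
    {"dx": 3, "dy": 19.6, "dz": -12.3, "twist": 0.005},
    {"dx": 4, "dy": 19.6, "dz": -12.3, "twist": 0.005},
    {"dx": 4, "dy": 19.6, "dz": -12.3, "twist": 0.005},
  ],
)

```text
clock: 24.75
position: [0.4604, 0.3786, 0.1086]
tool_rot: [1.854, 1.559, 1.759]
force: [0.6, 0.4, -0.2]
grip_width: 0.0854
```

```bash
sed -i 's/tilt={M\[2,0\]:.5f}/tilt={M[:2,0].round(4)}/' h.py
python3 - <<'E'
from h import *
to((.4611,.3796),.041)
g=imaging.grab_frame('scene'); crop(g,360,200,510,320,5.3,'pics/s22.png')
E
```

```text
t=24.75 p=[0.4604 0.3786 0.1086] dx,dy,dz=[6.76 0.02 0.08] twist=-0.001 w=85.4 F=[ 0.6  0.4 -0.2] tilt=[-0.0023  0.012 ]
```

View pics/s22.png

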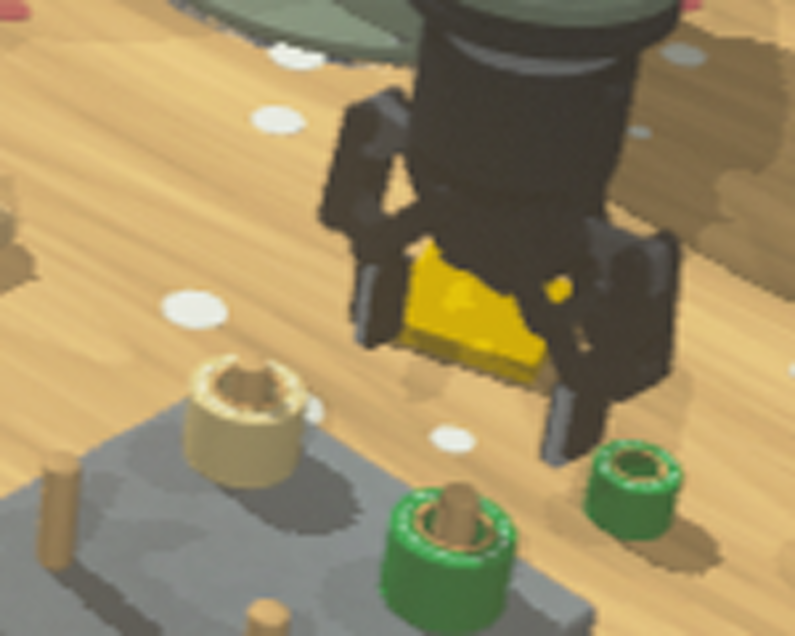

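>>> arm_command(
  commands=[
    {"dx": 2, "dy": -0.2, "dz": 0.1, "twist": 0},
    {"dx": 4, "dy": -0.2, "dz": 0.1, "twist": 0},
    {"dx": 5.7, "dy": -0.2, "dz": 0.1, "twist": 0},
    {"dx": 6.6, "dy": -0.2, "dz": 0.1, "twist": 0},
    {"dx": 6.7, "dy": -0.2, "dz": 0.1, "twist": 0},
    {"dx": 6.7, "dy": -0.2, "dz": 0.1, "twist": 0},
  ],
)

```text
clock: 25.3
position: [0.462, 0.3777, 0.0434]
tool_rot: [1.76, 1.558, 1.664]
force: [1.0, -0.7, -0.3]
grip_width: 0.0853
```

>>> arm_command(
  commands=[
    {"dx": 0, "dy": 0, "dz": 0, "twist": 0},
    {"dx": 0, "dy": 0, "dz": 0, "twist": 0},
    {"dx": 0, "dy": 0, "dz": 0, "twist": 0},
    {"dx": 0, "dy": 0, "dz": 0, "twist": 0},
    {"dx": 0, "dy": 0, "dz": 0, "twist": 0},
    {"dx": 0, "dy": 0, "dz": 0, "twist": 0},
  ],
  grip=1,
  squeeze=25,
)

```text
clock: 25.8
position: [0.4626, 0.3791, 0.0447]
tool_rot: [1.62, 1.555, 1.524]
force: [-0.8, 3.9, 7.8]
grip_width: 0.0486
```

>>> arm_command(
  commands=[
    {"dx": -1, "dy": 0, "dz": 0, "twist": 0},
    {"dx": -3, "dy": 0, "dz": 0, "twist": 0},
    {"dx": -6, "dy": 0, "dz": 0, "twist": 0},
    {"dx": -9, "dy": 0, "dz": 0, "twist": 0},
    {"dx": -10, "dy": 0, "dz": 0, "twist": 0},
    {"dx": -10, "dy": 0, "dz": 0, "twist": 0},
  ],
)

```text
clock: 26.3
position: [0.4637, 0.3783, 0.1482]
tool_rot: [1.441, 1.551, 1.346]
force: [0.3, -0.1, -0.9]
grip_width: 0.0478
```

Run:
```python
from h import *
g=imaging.grab_frame('scene'); crop(g,360,180,510,300,5.3,'pics/s23.png')
to(lane(.036,-.001),.14)
```

```text
t=26.35 p=[0.463  0.3778 0.1462] dx,dy,dz=[ 1.000e-02 -3.557e+01  1.278e+01] twist=-0.001 w=48.1 F=[-0.6 -0.2 -0.6] tilt=[0.0026 0.0173]
```

View pics/s23.png

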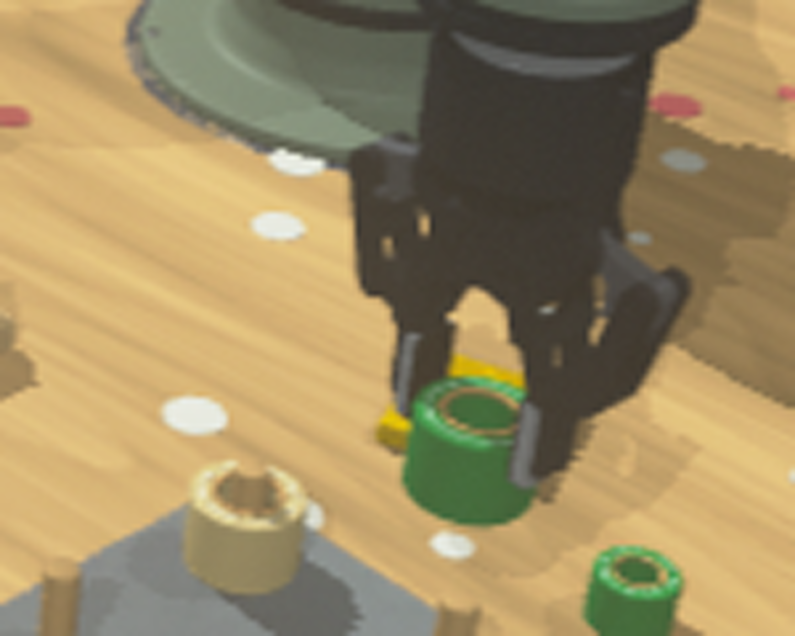

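>>> arm_command(
  commands=[
    {"dx": 0, "dy": -3.5, "dz": 1.3, "twist": 0},
    {"dx": 0, "dy": -7.2, "dz": 2.6, "twist": 0},
    {"dx": 0, "dy": -11, "dz": 4, "twist": 0},
    {"dx": 0, "dy": -14.8, "dz": 5.4, "twist": 0},
    {"dx": 0, "dy": -18.6, "dz": 6.8, "twist": 0},
    {"dx": 0, "dy": -22.4, "dz": 8.2, "twist": 0},
    {"dx": 0, "dy": -26, "dz": 9.6, "twist": 0},
    {"dx": 0, "dy": -30, "dz": 11, "twist": 0},
    {"dx": 0, "dy": -33, "dz": 12, "twist": 0},
    {"dx": 0.5, "dy": -35.6, "dz": 12.8, "twist": 0},
    {"dx": 2, "dy": -35.6, "dz": 12.8, "twist": 0},
    {"dx": 3, "dy": -35.6, "dz": 12.8, "twist": 0},
  ],
)

```text
clock: 27.35
position: [0.5559, 0.01, 0.1083]
tool_rot: [1.617, 1.554, 1.519]
force: [1.1, 0.3, -1.2]
grip_width: 0.048
```

Run:
```python
from h import *
to(lane(.036,-.001),.0455)
```

```text
t=27.35 p=[0.5559 0.01   0.1083] dx,dy,dz=[6.28 0.06 0.03] twist=-0.004 w=48.0 F=[ 1.1  0.3 -1.2] tilt=[0.0009 0.0168]
```

>>> arm_command(
  commands=[
    {"dx": 2, "dy": 0.1, "dz": 0, "twist": -0.004},
    {"dx": 3.5, "dy": 0.1, "dz": 0, "twist": -0.004},
    {"dx": 4.8, "dy": 0.1, "dz": 0, "twist": -0.004},
    {"dx": 5.7, "dy": 0.1, "dz": 0, "twist": -0.004},
    {"dx": 6.2, "dy": 0.1, "dz": 0, "twist": -0.004},
    {"dx": 6.3, "dy": 0.1, "dz": 0, "twist": -0.004},
    {"dx": 6.3, "dy": 0.1, "dz": 0, "twist": -0.004},
  ],
)

```text
clock: 27.93
position: [0.5557, 0.0126, 0.045]
tool_rot: [1.658, 1.554, 1.564]
force: [0.0, -0.9, -1.2]
grip_width: 0.0482
```

Run:
```python
from h import *
to(lane(.036,-.001),.044)
g=imaging.grab_frame('scene'); crop(g,190,150,370,290,4.4,'pics/s24.png')
```

```text
t=27.93 p=[0.5557 0.0126 0.045 ] dx,dy,dz=[ 0.1  -0.09  0.07] twist=0.001 w=48.2 F=[ 0.  -0.9 -1.2] tilt=[0.0001 0.0169]
```

View pics/s24.png

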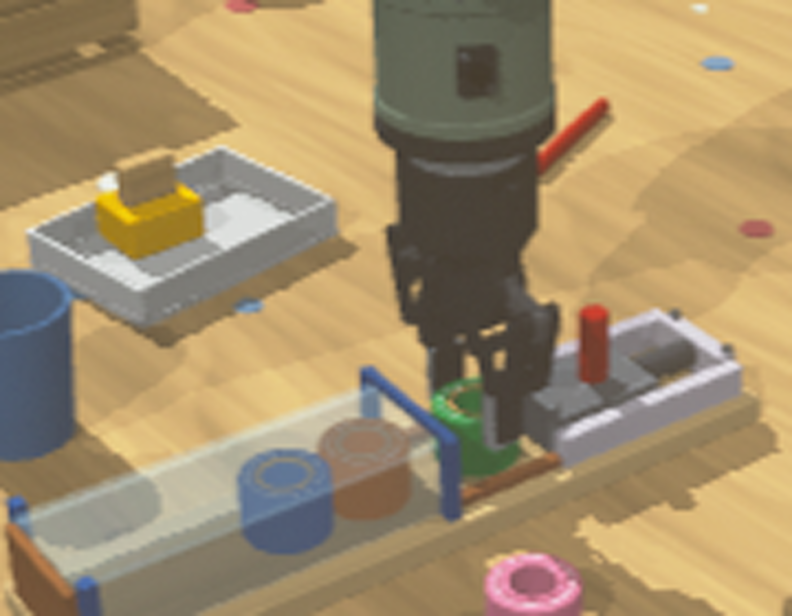

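The plug has just been knocked along in the tray, as the task warned; I'll re-measure it later. Release green.

>>> arm_command(
  commands=[
    {"dx": 0.1, "dy": 0, "dz": 0, "twist": 0},
    {"dx": 0.1, "dy": 0, "dz": 0, "twist": 0},
    {"dx": 0.1, "dy": 0, "dz": 0, "twist": 0},
    {"dx": 0.1, "dy": 0, "dz": 0, "twist": 0},
    {"dx": 0.1, "dy": 0, "dz": 0, "twist": 0},
    {"dx": -2, "dy": 0, "dz": 0, "twist": 0},
    {"dx": -5, "dy": 0, "dz": 0, "twist": 0},
    {"dx": -7, "dy": 0.1, "dz": -0.5, "twist": 0},
    {"dx": -7.5, "dy": 0.1, "dz": -4, "twist": 0},
    {"dx": -7.5, "dy": 0.1, "dz": -7, "twist": 0},
    {"dx": -7.5, "dy": 0.1, "dz": -8.5, "twist": 0},
    {"dx": -7.5, "dy": 0.1, "dz": -8.5, "twist": 0},
  ],
  grip=-1,
)

```text
clock: 28.98
position: [0.4684, 0.0203, 0.1207]
tool_rot: [1.711, 1.554, 1.618]
force: [1.0, 0.7, 0.7]
grip_width: 0.0856
```

Run:
```python
from h import *
g=imaging.grab_frame('scene'); crop(g,190,130,370,270,4.4,'pics/s25.png')
to(lane(-.05,0),.055)
```

```text
t=29.03 p=[0.4705 0.0203 0.1208] dx,dy,dz=[ 6.58 -0.07  0.04] twist=0.001 w=85.0 F=[ 0.1 -0.3 -0.1] tilt=[0.0007 0.017 ]
```

View pics/s25.png

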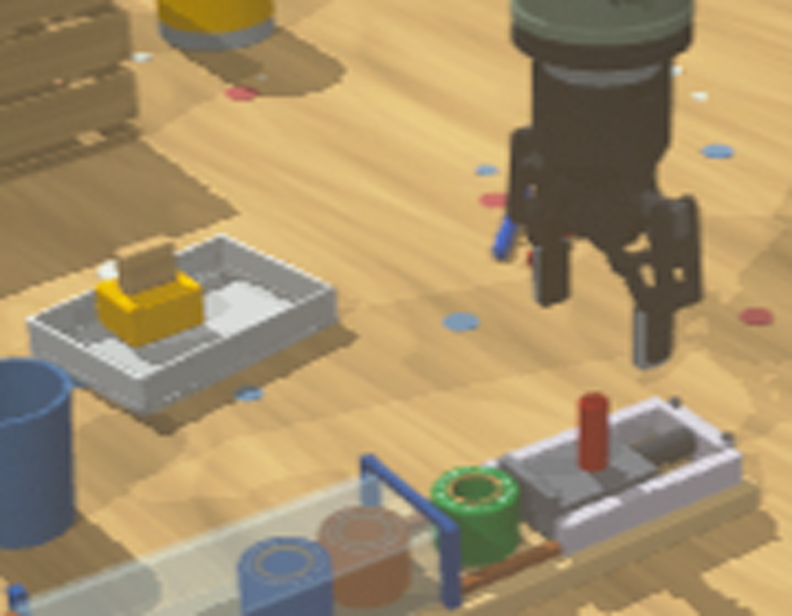

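>>> arm_command(
  commands=[
    {"dx": 2.5, "dy": -0.05, "dz": 0, "twist": 0},
    {"dx": 4.5, "dy": -0.05, "dz": 0, "twist": 0},
    {"dx": 6, "dy": -0.05, "dz": 0, "twist": 0},
    {"dx": 6.6, "dy": -0.05, "dz": 0, "twist": 0},
    {"dx": 6.6, "dy": -0.05, "dz": 0, "twist": 0},
    {"dx": 6.6, "dy": -0.05, "dz": 0, "twist": 0},
  ],
)

```text
clock: 29.53
position: [0.4709, 0.0208, 0.055]
tool_rot: [1.624, 1.554, 1.53]
force: [0.6, 0.8, 0.9]
grip_width: 0.0853
```

>>> arm_command(
  commands=[
    {"dx": 0, "dy": 0, "dz": 0, "twist": 0},
    {"dx": 0, "dy": 0, "dz": 0, "twist": 0},
    {"dx": 0, "dy": 0, "dz": 0, "twist": 0},
    {"dx": 0, "dy": 0, "dz": 0, "twist": 0},
    {"dx": 0, "dy": 0, "dz": 0, "twist": 0},
    {"dx": 0, "dy": 0, "dz": 0, "twist": 0},
    {"dx": 0, "dy": 0, "dz": 0, "twist": 0},
    {"dx": 0, "dy": 0, "dz": 0, "twist": 0},
  ],
  grip=1,
  squeeze=60,
)

```text
clock: 30.2
position: [0.4711, 0.0214, 0.0554]
tool_rot: [1.598, 1.553, 1.505]
force: [-1.3, 4.2, 9.3]
grip_width: 0.0166
```

>>> arm_command(
  commands=[
    {"dx": 0, "dy": 0, "dz": 0.7, "twist": 0},
    {"dx": 0, "dy": 0, "dz": 1.6, "twist": 0},
    {"dx": 0, "dy": 0, "dz": 2.6, "twist": 0},
    {"dx": 0, "dy": 0, "dz": 3.6, "twist": 0},
    {"dx": 0, "dy": 0, "dz": 4.6, "twist": 0},
    {"dx": 0, "dy": 0, "dz": 5.6, "twist": 0},
    {"dx": 0, "dy": 0, "dz": 6.6, "twist": 0},
    {"dx": 0, "dy": 0, "dz": 7.4, "twist": 0},
    {"dx": 0, "dy": 0, "dz": 8.0, "twist": 0},
    {"dx": 0, "dy": 0, "dz": 8.1, "twist": 0},
    {"dx": 0, "dy": 0, "dz": 8.1, "twist": 0},
    {"dx": 0, "dy": 0, "dz": 8.1, "twist": 0},
  ],
)

```text
clock: 31.2
position: [0.5508, 0.0139, 0.0555]
tool_rot: [1.713, 1.553, 1.621]
force: [-7.1, 0.7, 9.7]
grip_width: 0.0169
```

Run:
```python
from h import *
to(lane(.03,0),.055)
g=imaging.grab_frame('scene'); crop(g,190,150,370,290,4.4,'pics/s26.png')
```

```text
t=31.20 p=[0.5508 0.0139 0.0555] dx,dy,dz=[ 0.05 -0.07 -0.02] twist=0.002 w=16.9 F=[-7.1  0.7  9.7] tilt=[-0.0009  0.0173]
```

View pics/s26.png

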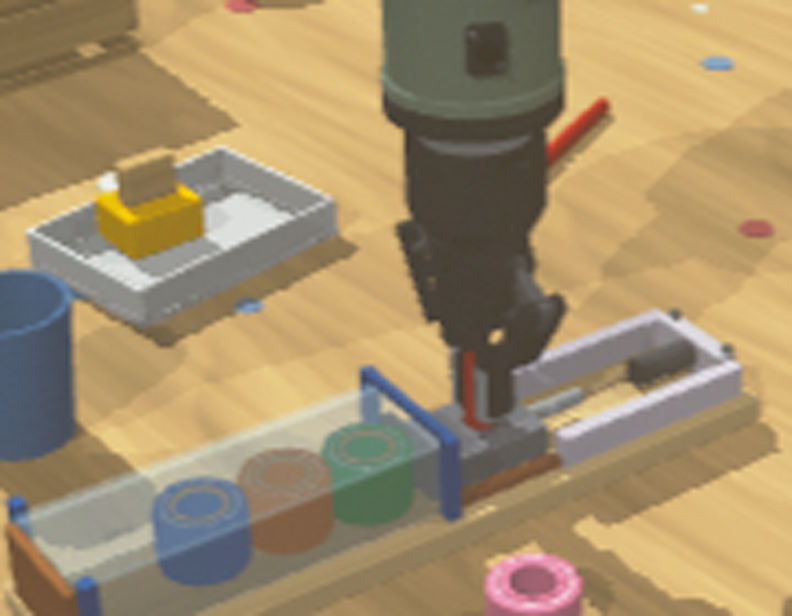

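>>> arm_command(
  commands=[
    {"dx": 0, "dy": 0, "dz": 0, "twist": 0},
    {"dx": 0, "dy": 0, "dz": 0, "twist": 0},
    {"dx": 0, "dy": 0, "dz": 0, "twist": 0},
    {"dx": 0, "dy": 0, "dz": 0, "twist": 0},
    {"dx": 0, "dy": 0, "dz": 0, "twist": 0},
    {"dx": 0, "dy": 0, "dz": 0, "twist": 0},
    {"dx": -4, "dy": 0, "dz": 0, "twist": 0},
    {"dx": -8, "dy": 0, "dz": 0, "twist": 0},
    {"dx": -9, "dy": 3, "dz": 0, "twist": 0},
    {"dx": -9, "dy": 6.5, "dz": -1, "twist": 0},
    {"dx": -9, "dy": 10, "dz": -2.5, "twist": 0},
    {"dx": -9, "dy": 13.5, "dz": -4, "twist": 0},
  ],
  grip=-1,
)

```text
clock: 32.25
position: [0.5233, 0.1517, 0.1483]
tool_rot: [1.65, 1.553, 1.556]
force: [1.4, 0.9, -0.5]
grip_width: 0.0857
```

Run:
```python
from h import *
g=imaging.grab_frame('scene'); crop(g,190,150,370,290,4.4,'pics/s27.png')
to((.4553,.2697),.15)
```

```text
t=32.30 p=[0.5206 0.1601 0.1482] dx,dy,dz=[ 0.06 10.36 -7.44] twist=0.009 w=85.2 F=[-2.7 11.5  0.3] tilt=[-0.0014  0.0213]
```

View pics/s27.png

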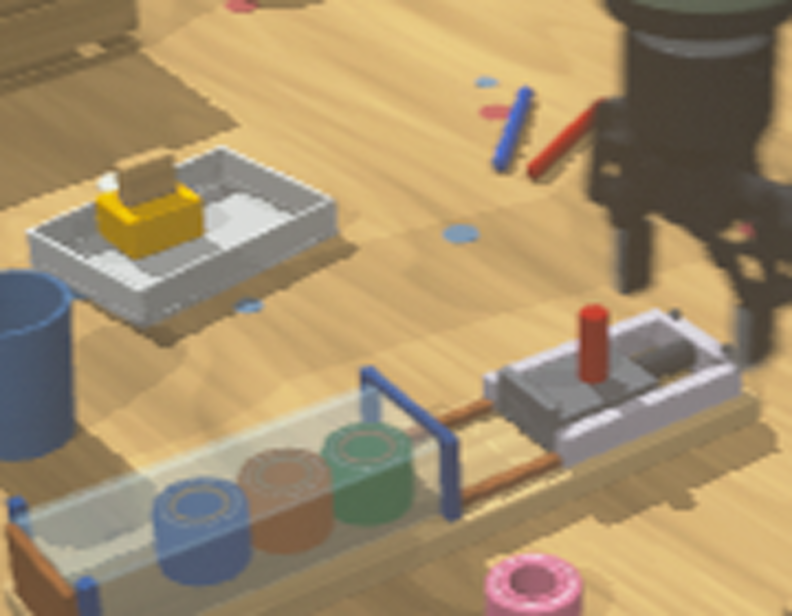

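Run:
```python
from h import *
for i in range(4):
    g=imaging.grab_frame('scene'); to((.4553,.2697),.15)
```

```text
t=32.35 p=[0.5217 0.1568 0.1481] dx,dy,dz=[ 0.04 10.69 -7.57] twist=0.009 w=85.2 F=[ 0.3 -1.  -0.3] tilt=[-0.0012  0.02  ]
t=32.40 p=[0.5227 0.1535 0.148 ] dx,dy,dz=[ 0.02 10.99 -7.73] twist=0.007 w=85.1 F=[ 0.2 -0.9  0.3] tilt=[-0.0008  0.0183]
t=32.45 p=[0.5234 0.1513 0.1479] dx,dy,dz=[ 0.   11.18 -7.85] twist=0.004 w=85.5 F=[ 0.6 -0.5 -0.4] tilt=[-0.0005  0.0174]
t=32.50 p=[0.5237 0.15   0.1479] dx,dy,dz=[-1.000e-02  1.129e+01 -7.910e+00] twist=0.002 w=85.7 F=[0.2 0.  0.2] tilt=[-0.0005  0.017 ]
```

Confirmed: waiting lets the measurement settle. On to the cream roll.

>>> arm_command(
  commands=[
    {"dx": 0, "dy": 3, "dz": -2, "twist": 0},
    {"dx": 0, "dy": 6, "dz": -4, "twist": 0},
    {"dx": 0, "dy": 9, "dz": -6.3, "twist": 0},
    {"dx": 0, "dy": 10.8, "dz": -7.6, "twist": 0},
    {"dx": 0.5, "dy": 11.2, "dz": -7.9, "twist": 0},
    {"dx": 2, "dy": 11.2, "dz": -7.9, "twist": 0},
    {"dx": 4, "dy": 11.2, "dz": -7.9, "twist": 0},
    {"dx": 4, "dy": 11.2, "dz": -7.9, "twist": 0},
    {"dx": 4, "dy": 11.2, "dz": -7.9, "twist": 0},
  ],
)

```text
clock: 33.25
position: [0.4558, 0.2679, 0.1095]
tool_rot: [1.778, 1.555, 1.683]
force: [0.5, -0.2, 0.5]
grip_width: 0.0853
```

Run:
```python
from h import *
g=imaging.grab_frame('scene'); crop(g,330,190,480,310,5.3,'pics/s28.png')
to((.4553,.2697),.042)
```

```text
t=33.30 p=[0.4561 0.2684 0.1103] dx,dy,dz=[ 6.83  0.01 -0.08] twist=-0.000 w=85.7 F=[-0.1  0.9  0.3] tilt=[-0.0006  0.0164]
```

View pics/s28.png

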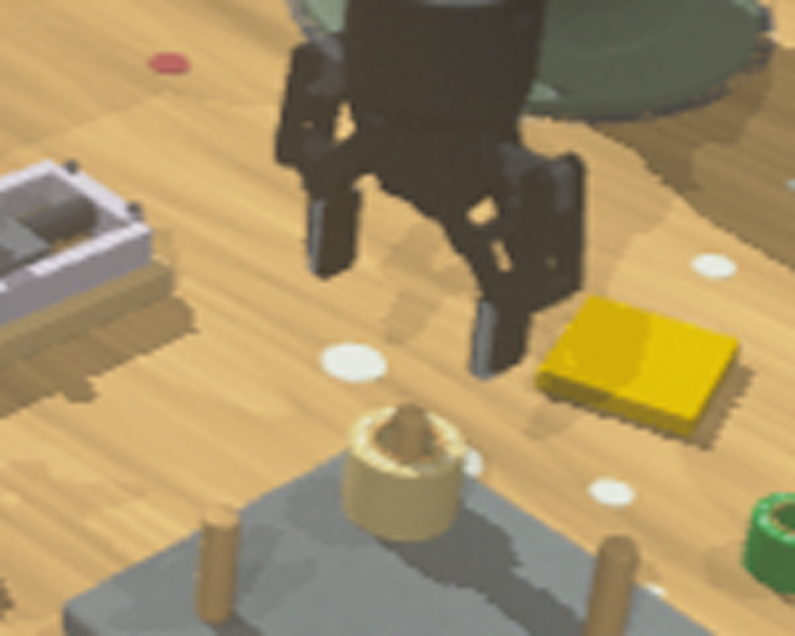

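>>> arm_command(
  commands=[
    {"dx": 2, "dy": 0, "dz": -0.1, "twist": 0},
    {"dx": 4, "dy": 0, "dz": -0.1, "twist": 0},
    {"dx": 5.7, "dy": 0, "dz": -0.1, "twist": 0},
    {"dx": 6.6, "dy": 0, "dz": -0.1, "twist": 0},
    {"dx": 6.8, "dy": 0, "dz": -0.1, "twist": 0},
    {"dx": 6.8, "dy": 0, "dz": -0.1, "twist": 0},
  ],
)

```text
clock: 33.8
position: [0.4554, 0.2694, 0.0427]
tool_rot: [1.697, 1.554, 1.602]
force: [0.1, -0.3, 0.4]
grip_width: 0.0855
```

>>> arm_command(
  commands=[
    {"dx": 0, "dy": 0, "dz": 0, "twist": 0},
    {"dx": 0, "dy": 0, "dz": 0, "twist": 0},
    {"dx": 0, "dy": 0, "dz": 0, "twist": 0},
    {"dx": 0, "dy": 0, "dz": 0, "twist": 0},
    {"dx": 0, "dy": 0, "dz": 0, "twist": 0},
    {"dx": 0, "dy": 0, "dz": 0, "twist": 0},
  ],
  grip=1,
  squeeze=25,
)

```text
clock: 34.3
position: [0.4559, 0.2697, 0.0437]
tool_rot: [1.626, 1.554, 1.531]
force: [-0.9, -1.1, 12.1]
grip_width: 0.0484
```

>>> arm_command(
  commands=[
    {"dx": -1, "dy": 0, "dz": 0, "twist": 0},
    {"dx": -3, "dy": 0, "dz": 0, "twist": 0},
    {"dx": -6, "dy": 0, "dz": 0, "twist": 0},
    {"dx": -9, "dy": 0, "dz": 0, "twist": 0},
    {"dx": -10, "dy": 0, "dz": 0, "twist": 0},
    {"dx": -10, "dy": 0, "dz": 0, "twist": 0},
  ],
)

```text
clock: 34.8
position: [0.457, 0.2687, 0.147]
tool_rot: [1.434, 1.55, 1.339]
force: [0.5, 0.1, -0.7]
grip_width: 0.0484
```

Run:
```python
from h import *
g=imaging.grab_frame('scene'); crop(g,330,150,480,270,5.3,'pics/s29.png')
to(lane(.036,-.001),.14)
```

```text
t=34.85 p=[0.4564 0.2683 0.1452] dx,dy,dz=[  0.07 -24.61  12.38] twist=-0.001 w=47.8 F=[ 0.2  0.7 -1.4] tilt=[0.003  0.0188]
```

View pics/s29.png

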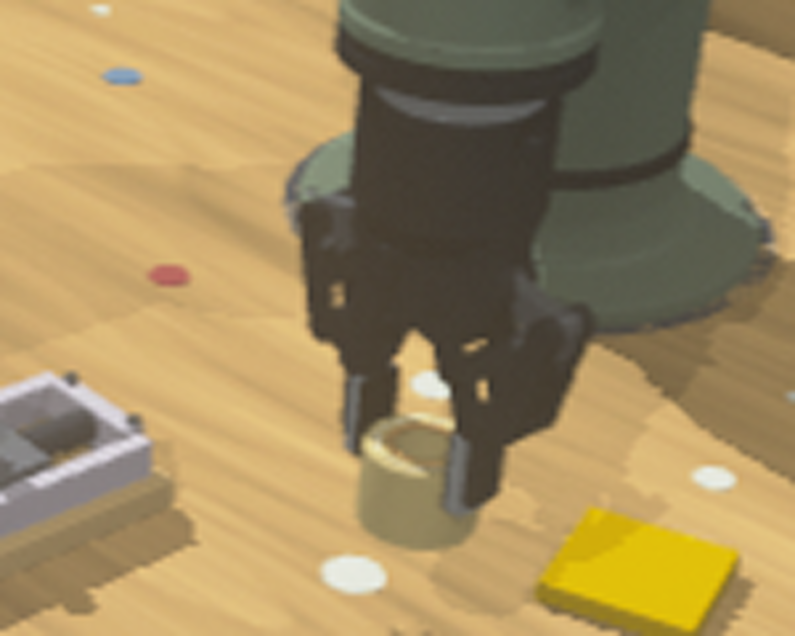

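>>> arm_command(
  commands=[
    {"dx": 0, "dy": -3.5, "dz": 1.8, "twist": 0},
    {"dx": 0, "dy": -7, "dz": 3.5, "twist": 0},
    {"dx": 0, "dy": -10.5, "dz": 5.3, "twist": 0},
    {"dx": 0, "dy": -14, "dz": 7, "twist": 0},
    {"dx": 0, "dy": -17.5, "dz": 8.8, "twist": 0},
    {"dx": 0, "dy": -21, "dz": 10.5, "twist": 0},
    {"dx": 0, "dy": -23.5, "dz": 11.8, "twist": 0},
    {"dx": 0.5, "dy": -24.6, "dz": 12.4, "twist": 0},
    {"dx": 2, "dy": -24.6, "dz": 12.4, "twist": 0},
    {"dx": 3.5, "dy": -24.6, "dz": 12.4, "twist": 0},
    {"dx": 3.5, "dy": -24.6, "dz": 12.4, "twist": 0},
  ],
)

```text
clock: 35.77
position: [0.5547, 0.0125, 0.1025]
tool_rot: [1.768, 1.552, 1.673]
force: [-0.8, 0.7, -0.7]
grip_width: 0.0477
```

Run:
```python
from h import *
to(lane(.036,-.001),.0447)
```

```text
t=35.77 p=[0.5547 0.0125 0.1025] dx,dy,dz=[ 5.77 -0.18  0.19] twist=-0.001 w=47.7 F=[-0.8  0.7 -0.7] tilt=[-0.0019  0.0186]
```

>>> arm_command(
  commands=[
    {"dx": 2, "dy": -0.1, "dz": 0.2, "twist": 0},
    {"dx": 3.5, "dy": -0.1, "dz": 0.2, "twist": 0},
    {"dx": 4.7, "dy": -0.1, "dz": 0.2, "twist": 0},
    {"dx": 5.4, "dy": -0.1, "dz": 0.2, "twist": 0},
    {"dx": 5.8, "dy": -0.1, "dz": 0.2, "twist": 0},
    {"dx": 5.8, "dy": -0.1, "dz": 0.2, "twist": 0},
    {"dx": 5.8, "dy": -0.1, "dz": 0.2, "twist": 0},
  ],
)

```text
clock: 36.35
position: [0.5567, 0.0125, 0.0448]
tool_rot: [1.75, 1.552, 1.655]
force: [0.2, 0.3, 0.4]
grip_width: 0.0484
```

Run:
```python
from h import *
to(lane(.036,-.001),.044)
g=imaging.grab_frame('scene'); crop(g,190,150,370,290,4.4,'pics/s30.png')
```

```text
t=36.35 p=[0.5567 0.0125 0.0448] dx,dy,dz=[ 0.08 -0.1  -0.03] twist=-0.001 w=48.4 F=[0.2 0.3 0.4] tilt=[-0.0016  0.0187]
```

View pics/s30.png

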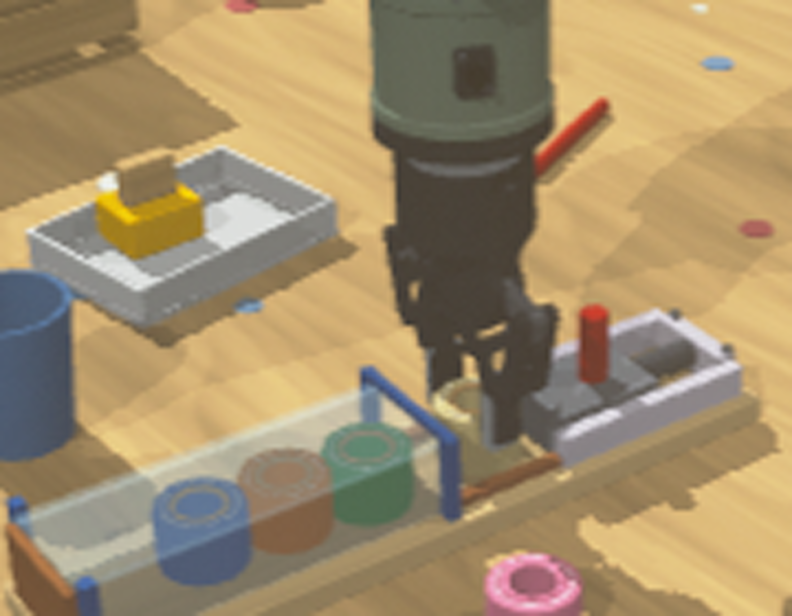

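>>> arm_command(
  commands=[
    {"dx": 0.1, "dy": 0, "dz": 0, "twist": 0},
    {"dx": 0.1, "dy": 0, "dz": 0, "twist": 0},
    {"dx": 0.1, "dy": 0, "dz": 0, "twist": 0},
    {"dx": 0.1, "dy": 0, "dz": 0, "twist": 0},
    {"dx": 0.1, "dy": 0, "dz": 0, "twist": 0},
    {"dx": -2, "dy": 0, "dz": 0, "twist": 0},
    {"dx": -5, "dy": 0, "dz": 0, "twist": 0},
    {"dx": -7, "dy": 0.1, "dz": -0.5, "twist": 0},
    {"dx": -7.5, "dy": 0.1, "dz": -4, "twist": 0},
    {"dx": -7.5, "dy": 0.1, "dz": -7, "twist": 0},
    {"dx": -7.5, "dy": 0.1, "dz": -8.6, "twist": 0},
    {"dx": -7.5, "dy": 0.1, "dz": -8.6, "twist": 0},
  ],
  grip=-1,
)

```text
clock: 37.4
position: [0.4683, 0.0204, 0.1205]
tool_rot: [1.817, 1.552, 1.723]
force: [1.4, -0.3, 0.5]
grip_width: 0.0853
```

Run:
```python
from h import *
g=imaging.grab_frame('scene'); crop(g,190,130,370,270,4.4,'pics/s31.png')
to(lane(-.05,0),.055)
```

```text
t=37.45 p=[0.4704 0.0203 0.1206] dx,dy,dz=[ 6.56 -0.08  0.06] twist=-0.000 w=85.5 F=[-0.4  0.3 -0.5] tilt=[-0.0014  0.0187]
```

View pics/s31.png

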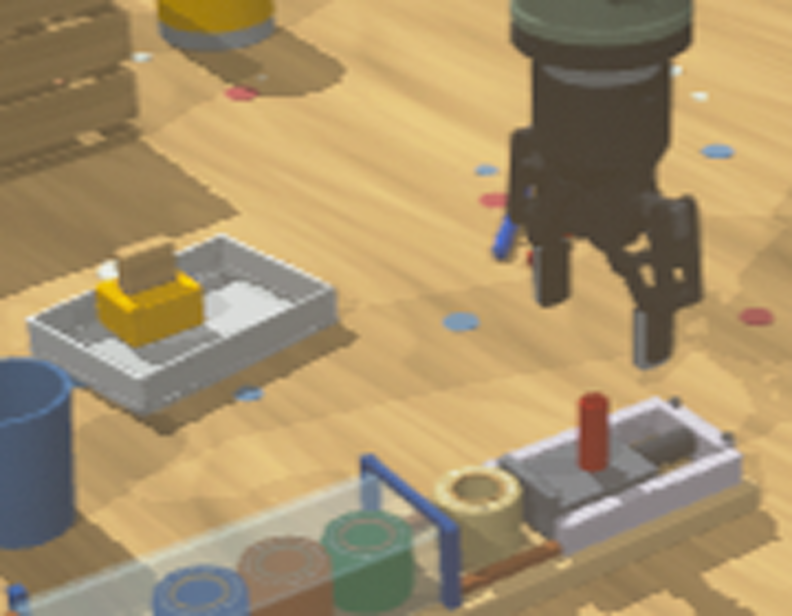

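>>> arm_command(
  commands=[
    {"dx": 2.5, "dy": -0.05, "dz": 0.1, "twist": 0},
    {"dx": 4.5, "dy": -0.05, "dz": 0.1, "twist": 0},
    {"dx": 6, "dy": -0.05, "dz": 0.1, "twist": 0},
    {"dx": 6.6, "dy": -0.05, "dz": 0.1, "twist": 0},
    {"dx": 6.6, "dy": -0.05, "dz": 0.1, "twist": 0},
    {"dx": 6.6, "dy": -0.05, "dz": 0.1, "twist": 0},
  ],
)

```text
clock: 37.95
position: [0.4716, 0.0209, 0.0548]
tool_rot: [1.743, 1.552, 1.648]
force: [0.5, -0.1, 0.1]
grip_width: 0.0855
```

>>> arm_command(
  commands=[
    {"dx": 0, "dy": 0, "dz": 0, "twist": 0},
    {"dx": 0, "dy": 0, "dz": 0, "twist": 0},
    {"dx": 0, "dy": 0, "dz": 0, "twist": 0},
    {"dx": 0, "dy": 0, "dz": 0, "twist": 0},
    {"dx": 0, "dy": 0, "dz": 0, "twist": 0},
    {"dx": 0, "dy": 0, "dz": 0, "twist": 0},
    {"dx": 0, "dy": 0, "dz": 0, "twist": 0},
    {"dx": 0, "dy": 0, "dz": 0, "twist": 0},
  ],
  grip=1,
  squeeze=60,
)

```text
clock: 38.62
position: [0.4718, 0.0213, 0.0552]
tool_rot: [1.716, 1.552, 1.622]
force: [-1.5, 2.9, 9.4]
grip_width: 0.0168
```

>>> arm_command(
  commands=[
    {"dx": 0, "dy": 0, "dz": 0.7, "twist": 0},
    {"dx": 0, "dy": 0, "dz": 1.6, "twist": 0},
    {"dx": 0, "dy": 0, "dz": 2.6, "twist": 0},
    {"dx": 0, "dy": 0, "dz": 3.6, "twist": 0},
    {"dx": 0, "dy": 0, "dz": 4.6, "twist": 0},
    {"dx": 0, "dy": 0, "dz": 5.6, "twist": 0},
    {"dx": 0, "dy": 0, "dz": 6.6, "twist": 0},
    {"dx": 0, "dy": 0, "dz": 7.4, "twist": 0},
    {"dx": 0, "dy": 0, "dz": 8.0, "twist": 0},
    {"dx": 0, "dy": 0, "dz": 8.1, "twist": 0},
    {"dx": 0, "dy": 0, "dz": 8.1, "twist": 0},
    {"dx": 0, "dy": 0, "dz": 8.1, "twist": 0},
  ],
)

```text
clock: 39.62
position: [0.5516, 0.0138, 0.0552]
tool_rot: [1.815, 1.552, 1.721]
force: [-9.1, 1.8, 13.6]
grip_width: 0.0162
```

Run:
```python
from h import *
to(lane(.03,0),.055)
g=imaging.grab_frame('scene'); crop(g,190,150,370,290,4.4,'pics/s32.png')
```

```text
t=39.62 p=[0.5516 0.0138 0.0552] dx,dy,dz=[ 0.02 -0.08 -0.1 ] twist=0.001 w=16.2 F=[-9.1  1.8 13.6] tilt=[-0.0029  0.019 ]
```

View pics/s32.png

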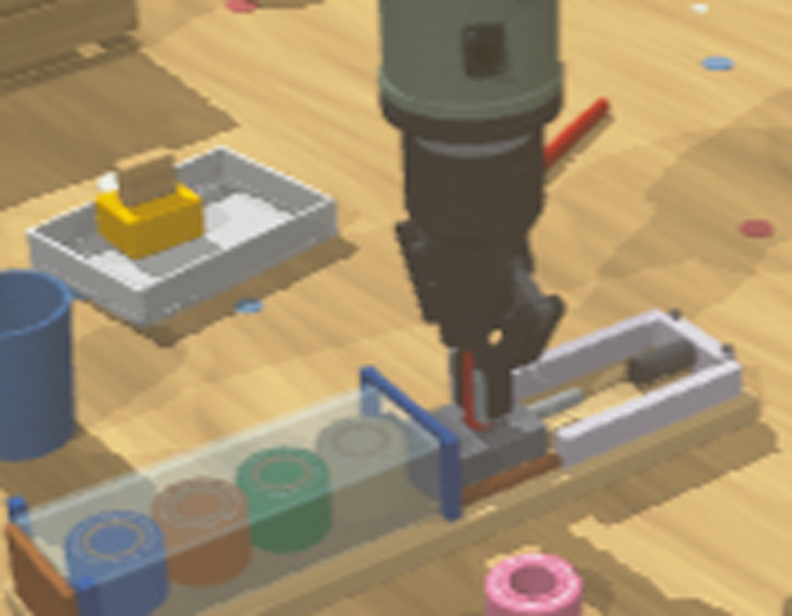

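All four are in and the stroke reads 80 mm. Release, lift and get clear so the top camera can see.

>>> arm_command(
  commands=[
    {"dx": 0, "dy": 0, "dz": 0, "twist": 0},
    {"dx": 0, "dy": 0, "dz": 0, "twist": 0},
    {"dx": 0, "dy": 0, "dz": 0, "twist": 0},
    {"dx": 0, "dy": 0, "dz": 0, "twist": 0},
    {"dx": 0, "dy": 0, "dz": 0, "twist": 0},
    {"dx": 0, "dy": 0, "dz": 0, "twist": 0},
    {"dx": -4, "dy": 0, "dz": 0, "twist": 0},
    {"dx": -8, "dy": 0, "dz": 0, "twist": 0},
    {"dx": -9, "dy": -2, "dz": -1, "twist": 0},
    {"dx": -9, "dy": -5, "dz": -3, "twist": 0},
    {"dx": -9, "dy": -9, "dz": -4, "twist": 0},
    {"dx": -9, "dy": -9, "dz": -4, "twist": 0},
  ],
  grip=-1,
)

```text
clock: 40.67
position: [0.5007, -0.0808, 0.1441]
tool_rot: [1.889, 1.554, 1.788]
force: [0.3, -1.6, 0.2]
grip_width: 0.085
```

Run:
```python
from h import *
g=imaging.grab_frame('scene'); crop(g,160,150,360,300,4,'pics/s33.png')
g=imaging.grab_frame('top'); crop(g,300,125,500,275,4,'pics/t33.png')
crop(g,420,195,490,280,7,'pics/t33b.png')
to((.5,-.3),.15)
```

```text
t=40.77 p=[ 0.5034 -0.0753  0.144 ] dx,dy,dz=[ -1.02 -22.38   1.83] twist=-0.003 w=85.8 F=[1.5 0.7 0.6] tilt=[-0.0023  0.0186]
```

View pics/s33.png

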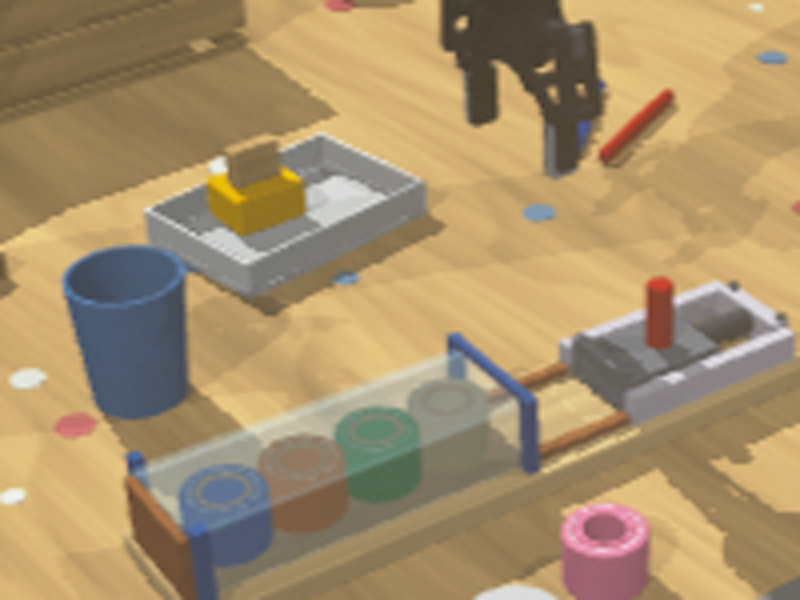

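View pics/t33.png

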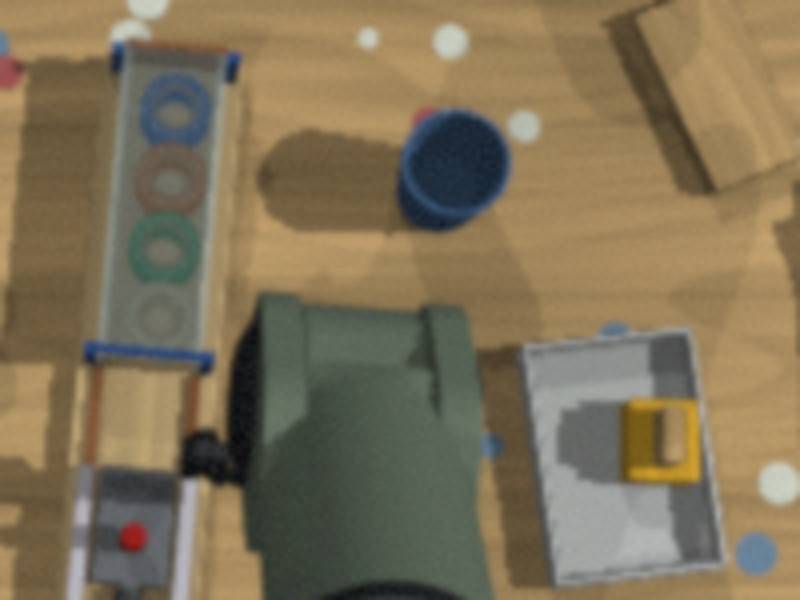

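View pics/t33b.png

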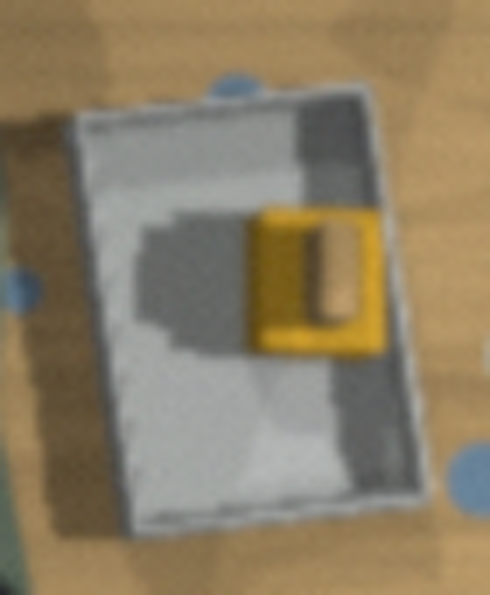

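Run:
```python
from h import *
q=lambda L,z:np.array([p2w('top',420+u/7,195+v/7,z)[:2] for u,v in L])
b=q([(256,210),(382,212),(386,352),(252,352)],.034); print(b.round(4),b.mean(0).round(4),[np.linalg.norm(b[i]-b[i-1]).round(4) for i in range(4)])
for i,j in((3,0),(2,1),(1,0),(2,3)): d=b[j]-b[i]; print(np.degrees(np.arctan2(d[1],d[0])).round(1))
h=q([(340,271),(323,225),(359,225),(354,322),(321,320)],.064); print(h.round(4), h[1:].mean(0))
for i,j in((4,1),(3,2)): d=h[j]-h[i]; print(np.degrees(np.arctan2(d[1],d[0])).round(1))
g=cv2.imread('pics/s33.png')
to(h[0],.15,0.0)
print('scene pred', (w2p('scene',[*h[0],.064])-[160,150])*4)
```

```text
[[ 0.5703 -0.3247]
 [ 0.5693 -0.3747]
 [ 0.5135 -0.3742]
 [ 0.5136 -0.3212]] [ 0.5417 -0.3487] [np.float64(0.0568), np.float64(0.05), np.float64(0.0559), np.float64(0.053)]
-3.5
-0.5
88.9
89.8
[[ 0.5417 -0.3498]
 [ 0.5598 -0.3438]
 [ 0.5597 -0.3578]
 [ 0.5217 -0.3545]
 [ 0.5225 -0.3417]] [ 0.54093159 -0.34947539]
-3.2
-5.0
t=40.77 p=[ 0.5034 -0.0753  0.144 ] dx,dy,dz=[ -1.12 -26.93   6.46] twist=-0.097 w=85.8 F=[1.5 0.7 0.6] tilt=[-0.0023  0.0186]
scene pred [247.80746144 138.79201942]
```

>>> arm_command(
  commands=[
    {"dx": -1, "dy": -4, "dz": 1, "twist": -0.04},
    {"dx": -1, "dy": -8, "dz": 2, "twist": -0.04},
    {"dx": -1, "dy": -12, "dz": 3, "twist": -0.04},
    {"dx": -1, "dy": -16, "dz": 4, "twist": -0.04},
    {"dx": -1, "dy": -20, "dz": 5, "twist": -0.04},
    {"dx": -1, "dy": -23.5, "dz": 6, "twist": -0.04},
    {"dx": -1, "dy": -26, "dz": 6.5, "twist": -0.04},
    {"dx": 1, "dy": -26.8, "dz": 6.6, "twist": -0.04},
    {"dx": 3, "dy": -26.8, "dz": 6.6, "twist": -0.04},
    {"dx": 4.5, "dy": -26.8, "dz": 6.6, "twist": -0.04},
    {"dx": 4.5, "dy": -26.8, "dz": 6.6, "twist": -0.04},
    {"dx": 4.5, "dy": -26.8, "dz": 6.6, "twist": -0.04},
  ],
)

```text
clock: 41.77
position: [0.5435, -0.3466, 0.0933]
tool_rot: [1.793, 1.551, 1.737]
force: [0.5, 0.3, 0.6]
grip_width: 0.0856
```

Run:
```python
from h import *
g=imaging.grab_frame('scene'); crop(g,170,120,290,210,6,'pics/s34.png')
to((.543,-.348),.049,np.radians(-3))
```

```text
t=41.82 p=[ 0.5439 -0.347   0.0943] dx,dy,dz=[ 4.53 -0.19 -0.07] twist=-0.004 w=85.3 F=[ 0.1 -0.2 -0.5] tilt=[-0.0019  0.0186]
```

View pics/s34.png

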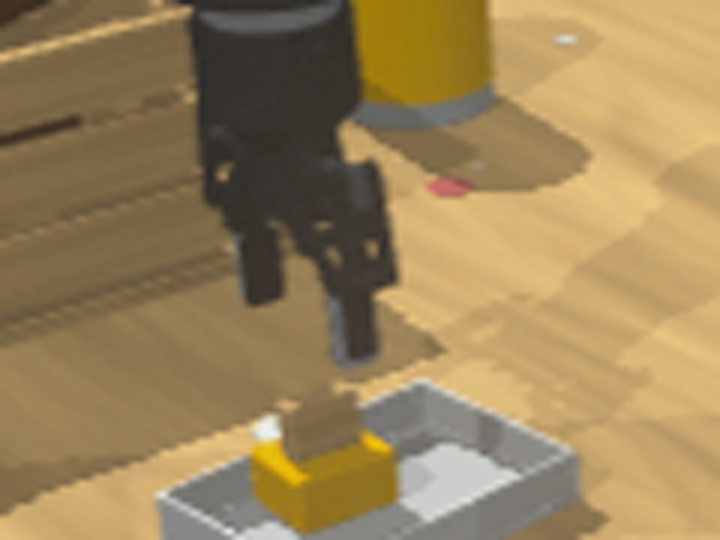

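>>> arm_command(
  commands=[
    {"dx": 1.5, "dy": 0.0, "dz": -0.2, "twist": 0},
    {"dx": 3, "dy": 0.0, "dz": -0.2, "twist": 0},
    {"dx": 4, "dy": 0.0, "dz": -0.2, "twist": 0},
    {"dx": 4.5, "dy": 0.0, "dz": -0.2, "twist": 0},
    {"dx": 4.5, "dy": 0.0, "dz": -0.2, "twist": 0},
    {"dx": 4.5, "dy": 0.0, "dz": -0.2, "twist": 0},
  ],
)

```text
clock: 42.32
position: [0.5422, -0.3461, 0.0499]
tool_rot: [1.702, 1.552, 1.647]
force: [-1.2, -0.3, -0.8]
grip_width: 0.0851
```

Run:
```python
from h import *
g=imaging.grab_frame('scene'); crop(g,170,120,290,210,6,'pics/s35.png')
to((.5415,-.348),.049,np.radians(-3))
```

```text
t=42.37 p=[ 0.5423 -0.3463  0.0502] dx,dy,dz=[ 0.11 -0.18 -0.07] twist=-0.003 w=85.5 F=[0.2 0.6 0. ] tilt=[-0.001   0.0181]
```

View pics/s35.png

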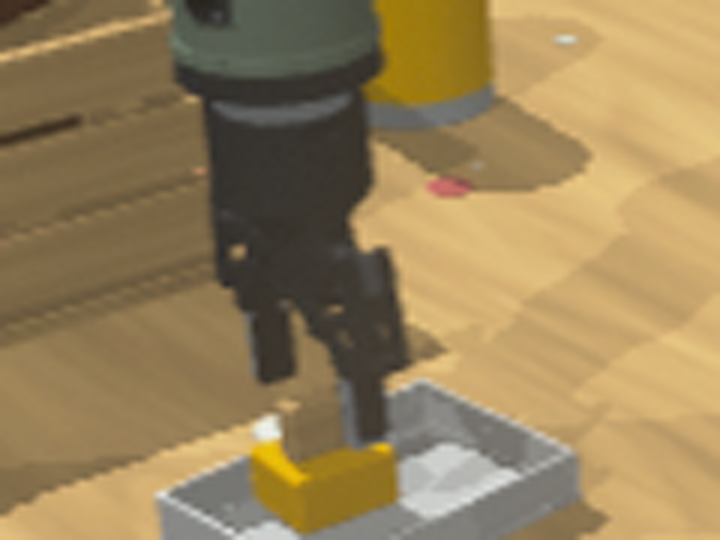

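>>> arm_command(
  commands=[
    {"dx": 0, "dy": 0, "dz": 0, "twist": 0},
    {"dx": 0, "dy": 0, "dz": 0, "twist": 0},
    {"dx": 0, "dy": 0, "dz": 0, "twist": 0},
    {"dx": 0, "dy": 0, "dz": 0, "twist": 0},
    {"dx": 0, "dy": 0, "dz": 0, "twist": 0},
    {"dx": 0, "dy": 0, "dz": 0, "twist": 0},
    {"dx": 0, "dy": 0, "dz": 0, "twist": 0},
    {"dx": 0, "dy": 0, "dz": 0, "twist": 0},
  ],
  grip=1,
  squeeze=30,
)

```text
clock: 43.03
position: [0.5423, -0.3463, 0.0502]
tool_rot: [1.679, 1.553, 1.623]
force: [0.3, 0.2, 1.6]
grip_width: 0.0154
```

Run:
```python
from h import *
g=imaging.grab_frame('scene'); crop(g,170,120,290,210,6,'pics/s36.png')
to(lane(.036,0),.15)
```

```text
t=43.08 p=[ 0.5422 -0.3463  0.0502] dx,dy,dz=[-9.33 36.09 -0.61] twist=0.038 w=15.0 F=[0.3 0.3 0.9] tilt=[-0.001   0.0181]
```

View pics/s36.png

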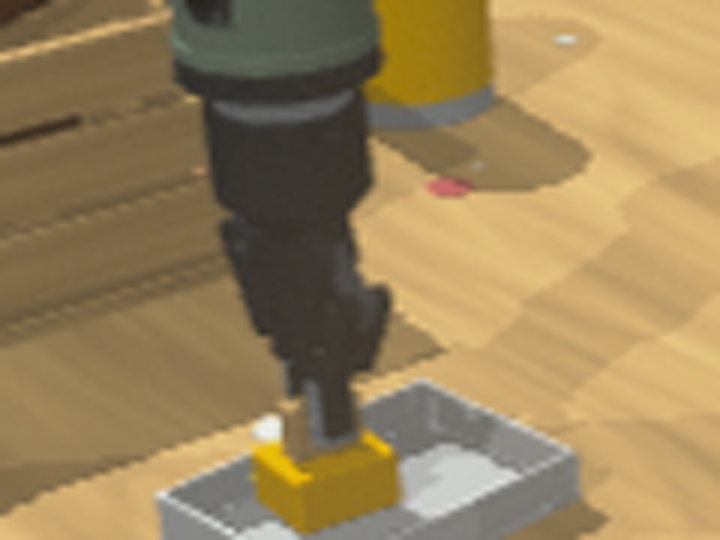

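>>> arm_command(
  commands=[
    {"dx": -4, "dy": 0, "dz": 0, "twist": 0},
    {"dx": -8, "dy": 0, "dz": 0, "twist": 0.02},
    {"dx": -9.3, "dy": 3.5, "dz": 0, "twist": 0.04},
    {"dx": -9.3, "dy": 7.5, "dz": -0.3, "twist": 0.04},
    {"dx": -9.3, "dy": 11.5, "dz": -0.6, "twist": 0.04},
    {"dx": -9.3, "dy": 15.5, "dz": -0.6, "twist": 0.04},
    {"dx": -9.3, "dy": 19.5, "dz": -0.6, "twist": 0.04},
    {"dx": -9.3, "dy": 23.5, "dz": -0.6, "twist": 0.04},
    {"dx": -9.3, "dy": 27.5, "dz": -0.6, "twist": 0.04},
    {"dx": -9.3, "dy": 31.5, "dz": -0.6, "twist": 0.04},
    {"dx": -9.3, "dy": 34.5, "dz": -0.6, "twist": 0.04},
    {"dx": -9.3, "dy": 36, "dz": -0.6, "twist": 0.04},
  ],
)

```text
clock: 44.08
position: [0.5564, 0.0165, 0.1498]
tool_rot: [1.71, 1.551, 1.619]
force: [0.2, 0.6, -1.3]
grip_width: 0.0154
```

Run:
```python
from h import *
g=imaging.grab_frame('scene');g=imaging.grab_frame('scene');g=imaging.grab_frame('scene'); crop(g,190,130,370,270,4.4,'pics/s37.png')
to(lane(.035,0),.066)
```

```text
t=44.23 p=[0.5564 0.013  0.1496] dx,dy,dz=[ 8.36 -0.19 -0.07] twist=0.001 w=15.1 F=[-0.5 -0.9 -0.7] tilt=[-0.0011  0.0182]
```

View pics/s37.png

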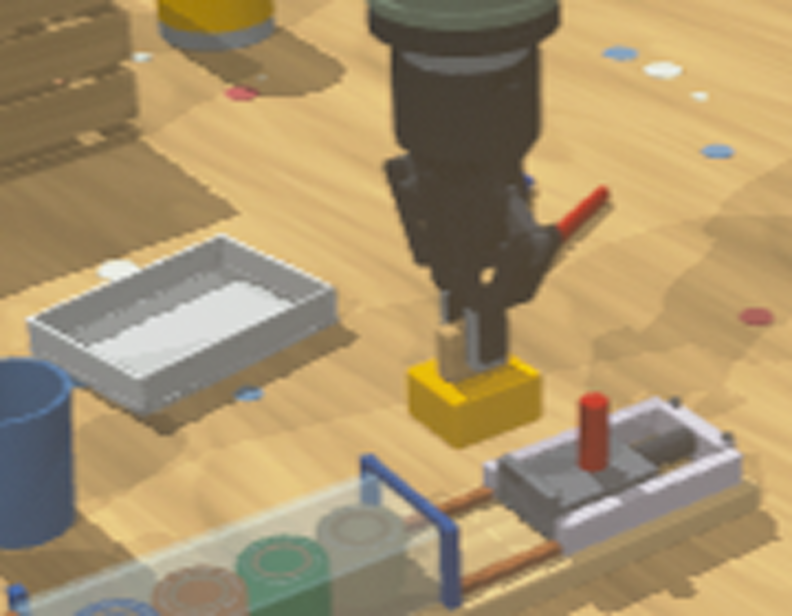

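>>> arm_command(
  commands=[
    {"dx": 2, "dy": -0.1, "dz": -0.1, "twist": 0},
    {"dx": 4, "dy": -0.1, "dz": -0.1, "twist": 0},
    {"dx": 5.5, "dy": -0.15, "dz": -0.15, "twist": 0},
    {"dx": 6, "dy": -0.15, "dz": -0.15, "twist": 0},
    {"dx": 6, "dy": -0.15, "dz": -0.15, "twist": 0},
  ],
)

```text
clock: 44.65
position: [0.5541, 0.0115, 0.0887]
tool_rot: [1.838, 1.553, 1.743]
force: [-0.3, -0.4, 0.7]
grip_width: 0.0155
```

Run:
```python
from h import *
g=imaging.grab_frame('scene'); crop(g,260,190,350,260,8,'pics/s38.png')
to(lane(.034,0),.0645)
```

```text
t=44.70 p=[0.5546 0.0117 0.0896] dx,dy,dz=[ 2.52  0.06 -0.02] twist=-0.000 w=15.7 F=[ 0.2  0.7 -0.1] tilt=[-0.0017  0.0179]
```

View pics/s38.png

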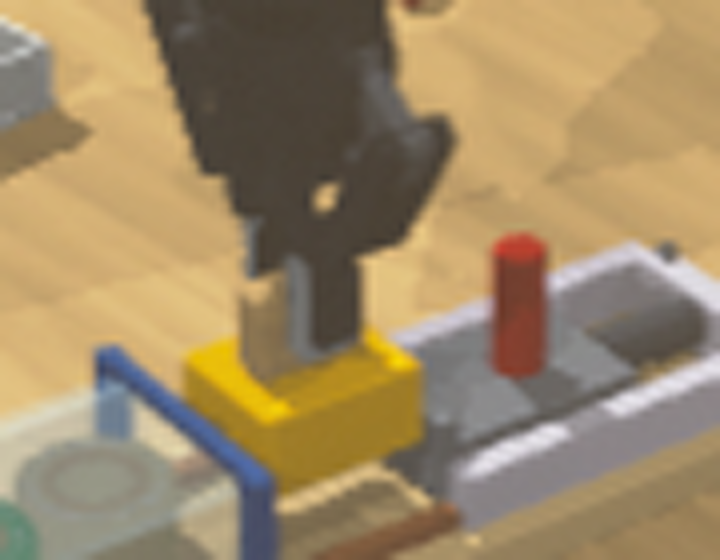

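>>> arm_command(
  commands=[
    {"dx": 0.6, "dy": 0.0, "dz": 0, "twist": 0},
    {"dx": 1.2, "dy": 0.0, "dz": 0, "twist": 0},
    {"dx": 1.7, "dy": 0.0, "dz": 0, "twist": 0},
    {"dx": 2.1, "dy": 0.0, "dz": 0, "twist": 0},
    {"dx": 2.3, "dy": 0.0, "dz": 0, "twist": 0},
    {"dx": 2.4, "dy": 0.0, "dz": 0, "twist": 0},
    {"dx": 2.4, "dy": 0.0, "dz": 0, "twist": 0},
  ],
)

```text
clock: 45.28
position: [0.5545, 0.0122, 0.0655]
tool_rot: [1.778, 1.553, 1.683]
force: [-0.4, 0.3, -0.7]
grip_width: 0.0153
```

Run:
```python
from h import *
g=imaging.grab_frame('scene'); crop(g,260,190,350,260,8,'pics/s39.png')
to(lane(.034,0),.0645)
```

```text
t=45.33 p=[0.5546 0.0122 0.0657] dx,dy,dz=[ 0.12  0.06 -0.02] twist=-0.000 w=15.0 F=[-0.5 -0.  -0.2] tilt=[-0.0017  0.0178]
```

View pics/s39.png

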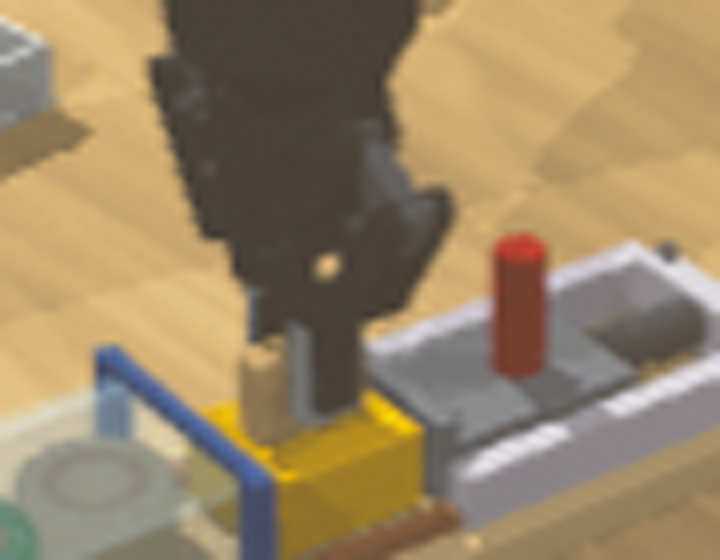

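>>> arm_command(
  commands=[
    {"dx": 0.1, "dy": 0.0, "dz": 0, "twist": 0},
    {"dx": 0.15, "dy": 0.0, "dz": 0, "twist": 0},
    {"dx": 0.15, "dy": 0.0, "dz": 0, "twist": 0},
  ],
)

```text
clock: 45.58
position: [0.5547, 0.0122, 0.0642]
tool_rot: [1.749, 1.553, 1.654]
force: [0.7, 0.4, -0.4]
grip_width: 0.0151
```

>>> arm_command(
  commands=[
    {"dx": 0, "dy": 0, "dz": 0, "twist": 0},
    {"dx": 0, "dy": 0, "dz": 0, "twist": 0},
    {"dx": 0, "dy": 0, "dz": 0, "twist": 0},
    {"dx": 0, "dy": 0, "dz": 0, "twist": 0},
    {"dx": 0, "dy": 0, "dz": 0, "twist": 0},
    {"dx": 0, "dy": 0, "dz": 0, "twist": 0},
    {"dx": -2, "dy": 0, "dz": 0, "twist": 0},
    {"dx": -5, "dy": 0, "dz": 0, "twist": 0},
    {"dx": -8, "dy": 0, "dz": 0, "twist": 0},
    {"dx": -11, "dy": -4, "dz": -2, "twist": 0},
    {"dx": -11, "dy": -8, "dz": -4, "twist": 0},
    {"dx": -11, "dy": -12, "dz": -6, "twist": 0},
  ],
  grip=-1,
)

```text
clock: 46.58
position: [0.4926, -0.0901, 0.1737]
tool_rot: [1.571, 1.553, 1.478]
force: [0.9, -1.4, -0.7]
grip_width: 0.0853
```

>>> arm_command(
  commands=[
    {"dx": 0, "dy": -3, "dz": -1, "twist": 0},
    {"dx": 0, "dy": -6, "dz": -2, "twist": 0},
    {"dx": 0, "dy": -9, "dz": -3, "twist": 0},
    {"dx": 0, "dy": -9, "dz": -3, "twist": 0},
    {"dx": 0, "dy": -9, "dz": -3, "twist": 0},
  ],
)

```text
clock: 47.0
position: [0.4537, -0.1784, 0.1722]
tool_rot: [1.567, 1.553, 1.471]
force: [0.5, 1.1, -0.1]
grip_width: 0.0854
```

Run:
```python
from h import *
g=imaging.grab_frame('scene'); crop(g,180,190,370,300,4.2,'pics/s40.png')
g=imaging.grab_frame('top'); crop(g,310,195,370,300,5.7,'pics/t40.png'); cv2.imwrite('pics/t40f.png',g[:,:,::-1])
to(lane(.034,0),.0645)
```

```text
t=47.10 p=[ 0.4547 -0.1764  0.1722] dx,dy,dz=[11.12 19.57  8.18] twist=0.002 w=85.3 F=[-0.3  1.  -0.1] tilt=[0.0019 0.0179]
```

View pics/s40.png

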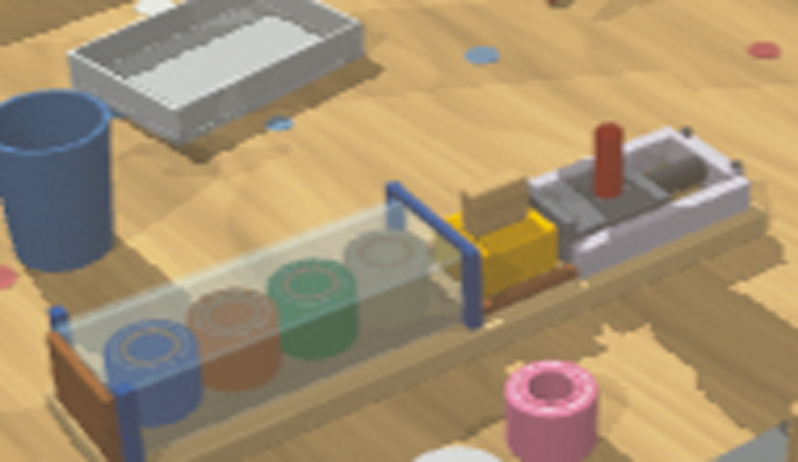

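View pics/t40.png

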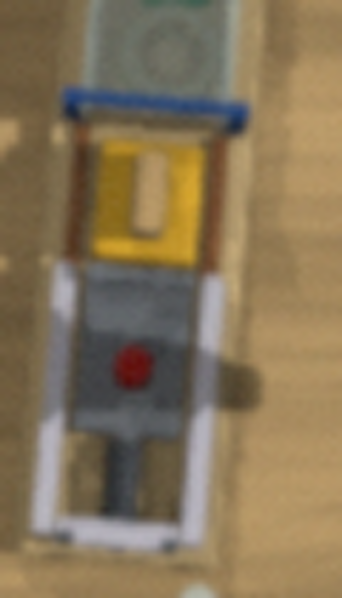

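View pics/t40f.png

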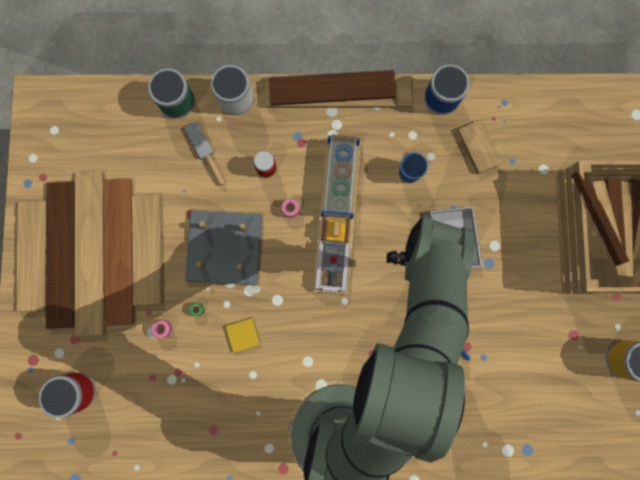

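Run:
```python
from h import *
for n,u,v,z in(('plug',149,192,.078),('knob',133,368,.084),('cream',169,52,.054)):
    p=p2w('top',310+u/5.7,195+v/5.7,z)[:2]; print(n,p.round(4),'lane',((p-O)@A).round(4),((p-O)@B).round(4))
```

```text
plug [0.5545 0.0109] lane 0.0343 -0.0019
knob [0.4704 0.0192] lane -0.0503 -0.0016
cream [6.263e-01 1.000e-04] lane 0.1067 -0.0059
```

Run:
```python
from workcell import order
print(order.job_done())
```

```text
the job is handed in; nothing more can be done
None
```

I moved the plug to the tray and stowed the blue, orange, green and cream rolls one at a time. Each got a full pusher stroke of about 80 mm, and the pusher was back home after each release. I then stood the plug back in the bay and handed the job in at about 47 s.

My last pictures, with the arm clear of the store, showed:
- **Rolls:** all four lie flat in the tunnel. The nearest (cream) is about 107 mm from the pusher's home face, against a minimum of 98 mm.
- **Plug:** it stands flat between the curbs, about 34 mm ahead of the home face and 2 mm off the middle line.
- **Pusher:** home, with the knob reading −50.3 mm against a nominal −50 mm.
- **Bystanders:** the paint jar, blue cup and look-alikes appear where they started; I compared them by eye only.

Four things were off along the way:
- **Lane position:** the camera placed the lane about 1–1.5 mm away, sideways, from where gripping the knob did. I used the value from the grip.
- **Tool tilt:** about 1° built up over the run.
- **Plug knock:** the plug was knocked a few centimetres along in the tray mid-run. I found it again in the pictures before fetching it.
- **Rejected command:** one move call was refused because rows need "twist". Nothing moved, and I sent it again.

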